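# Load the bake-out chest and pull its hot lid down with the hook

## Robot

A 6-joint arm with a two-finger parallel gripper is mounted at the origin on a cart in front of the work surface, level with it; the furniture and walls round the work are solid. World frame = base frame: x ahead of the robot, y to its left, z up, the work surface at z = 0. Lengths are in m, angles in rad, forces in N, time in s.
With the tool pointing down it reaches from about 0.35 to 0.775 m from the base axis. Payload 7.3 kg.
Tool frame: the origin (TCP) lies midway between the tips of the shut fingers; the grasp point (between the pads) lies 19 mm behind it (robot.grip_depth is the z of the grasp point in the tool frame, in m); z points along the fingers, y is the line along which they close (so a half turn about z gives the same grasp; the last joint's range is limited). The gripper opens to 92 mm and grips with 3 to 60 N. Pads are 19 mm wide; open, the fingers measure 130 mm over their backs; the gripper's body (75 mm by 190 mm) begins 47 mm behind the grasp point.
Start: joints at [1.064, 0.342, 1.524, -0, 1.275, -0.146], TCP at [0.185, 0.491, 0.227] pointing down, gripper open.
Joint ranges: [-2.53, 2.53], [-0.77, 2.02], [0.04, 2.7], [-1, 4.14], [0.28, 2.66], [-3.11, 3.11]. Speed limits (rad/s): [2.57, 2.57, 3.14, 3.14, 3.14, 3.14].

## Interface

Orientations are given as [roll, pitch, yaw] about the fixed x, y, z axes, in that order (R = Rz(yaw) Ry(pitch) Rx(roll)).
In Python, from cell import robot, viewer gives the robot as it stands.
- The arm moves only by the tool step_arm, never from a script. Its argument "increments" is a list of rows, each an object with "delta_pos": the shift along the tool's x, y, z in cm, a list of three; "dr": the turn, a rotation vector about the tool's x, y, z in degrees, a list of three; "fingers": the closure, from -1 (fully open) to 1 (shut), so that 0 is half open. In form: [{"delta_pos": [tx, ty, tz], "dr": [wx, wy, wz], "fingers": fingers}, ...]. A call has exactly 5 rows; each row is the pose to reach, as a shift and turn from the pose commanded when the call began, along the tool's axes at that moment; what a row does not reach only later rows make up. A row lasts 1/8 s, in which the tool goes at most 62.5 mm and 10.7 degrees, less where a joint would pass 70% of its speed; a pose out of reach is approached as far as the arm can. A call with a gripper value outside its range is refused whole. The fingers move at their own pace and stop on an object; "newtons" is the grip in N (left out, the last holds). Time passes only in rows, so rows that repeat a pose let the fingers close, or fill a call up. It gives the time, the measured TCP pose, the force, the opening and the grip force at its end, in the units of the state.
- robot.observe(): the state, without advancing time (a new reading comes with each control period).
- viewer.read_camera(name): name is "side" or "top"; returns the picture (384x512x3 uint8, red, green, blue); there is no depth.
- viewer.camera_params(name): a dict with "K" (3x3 intrinsics, pixels), "T" (4x4, takes a point from camera to world coordinates). Camera axes: x right, y down, z forward; pixel columns grow to the right and rows downward; lengths in m; the calibration is good to about 2 mm. A picture is of the moment at which its call begins. camera_params takes no time and is no camera call.
- robot.hand_in(): hands the job in; it is judged then, once.
The state is a dict: "time": time; "qpos": joint angles; "qvel": joint speeds; "joint_efforts": joint torques, N m; "tool_pos": TCP position; "tool_rot": TCP orientation; "contact_force": force on the tool from outside, world axes, zero at the start; "torque": the same for the moment, N m; "opening": finger opening in m; "grip_force": force on a finger pad.
Only numpy, scipy, OpenCV 4.12 (cv2) and the standard library are available. Lean on these libraries where they do the work, as an engineer would, in place of code of your own. Each camera call takes 0.05 s, during which the arm holds its last target. There are 200 camera calls.

## Task

Load the bake-out chest for its next run: take the lid off the black dry box, stand every memory module that is in it on edge in a slot of the chest's rack, one to a slot, and put the lid back on the box so that it sits fully home. The chest's lid carries the heater and is hot, so never touch it with anything but the hook: once the modules are in, put the hook through the ring on the lid, pull the lid down until it is shut without letting it slam, and lay the hook back in its rest. Leave the mug, the solder spool and the multimeter where they are.

Things in the scene. Friction and masses are not known exactly. Their poses are not given: they have to be found in the camera images.
- chest: White bench chest 160 x 210 mm (x, y), rim 120 mm high, walls 8 mm, open at the top; fixed. Origin under its centre on the desk; x points away from the robot, y to its left. Inside, a rack with 4 slots along x on a floor at z 68 mm; control panel on the front. Its lid is hinged on the right (-y) side.
- slot_1 (a point): Slot 1 of the chest's rack: this point is the middle of the slot on the rack floor. The slot runs along the chest's x: at 42 mm before and behind the point stand two round-topped 6 mm posts, 20 mm high, 8 mm apart across y. Slots are 36 mm apart; the end walls leave 144 mm along x.
- slot_2 (a point): Slot 2 of the chest's rack: this point is the middle of the slot on the rack floor. The slot runs along the chest's x: at 42 mm before and behind the point stand two round-topped 6 mm posts, 20 mm high, 8 mm apart across y. Slots are 36 mm apart; the end walls leave 144 mm along x.
- slot_3 (a point): Slot 3 of the chest's rack: this point is the middle of the slot on the rack floor. The slot runs along the chest's x: at 42 mm before and behind the point stand two round-topped 6 mm posts, 20 mm high, 8 mm apart across y. Slots are 36 mm apart; the end walls leave 144 mm along x.
- slot_4 (a point): Slot 4 of the chest's rack: this point is the middle of the slot on the rack floor. The slot runs along the chest's x: at 42 mm before and behind the point stand two round-topped 6 mm posts, 20 mm high, 8 mm apart across y. Slots are 36 mm apart; the end walls leave 144 mm along x.
- hot_lid (a joint): Hot lid, grey slab 162 x 212 x 16 mm, hinged along the chest's x axis at y -105, z 120.5 mm. 0 = shut (lid lies level to +y), grows as it swings up (rad), 2.0 = end; starts between 1.65 and 1.9. A stiff hinge holds it where it is left (about 2 N at the ring moves it); below about 0.6 it sinks shut slowly by itself.
- ring (a point): Centre of the upright steel ring on top of the hot lid near its free edge: hole 36 mm across, wire 7 mm, hole axis along the chest's x, which is also this point's x. With the lid shut: x -25, y 90, z 157 mm in the chest's frame, swinging about the hinge at y -105, z 120.5. With the lid open the ring is about 0.3 m above the desk, 20 mm off the lid's right-hand face.
- dry_box: Black dry box, outer 156 x 176 mm (x, y), rim 52 mm high, walls 5 mm, fixed. Origin under its centre on the desk. Rack inside like the chest's: 4 slots along its x at y -54, -18, 18, 54 mm, floor at z 10 mm.
- box_lid: Loose grey lid, plate 160 x 180 x 5 mm over a locating plug 139 x 159 x 6 mm (3.5 mm play each side in the box). On top a bar handle, 70 mm along x, 14 mm wide, 25 mm high. Origin at the centre of the plug's underside, z up; handle from z 11 to 36 mm. Seated on the box the origin is 46 mm above the box's origin. 0.15 kg.
- module_1: Red memory module, 133 mm long (its y axis), 32 mm wide (its x axis), 5 to 8 mm thick (its z axis), 45 g. Origin at the middle of one broad face, the body lies to +z of it (0 to 5 mm). It stands on edge in a slot of the dry box: x up, y along the slot; the origin is then 16 mm above the slot floor. May be absent.
- module_2: Red memory module, 133 mm long (its y axis), 32 mm wide (its x axis), 5 to 8 mm thick (its z axis), 45 g. Origin at the middle of one broad face, the body lies to +z of it (0 to 5 mm). It stands on edge in a slot of the dry box: x up, y along the slot; the origin is then 16 mm above the slot floor. May be absent.
- module_3: Red memory module, 133 mm long (its y axis), 32 mm wide (its x axis), 5 to 8 mm thick (its z axis), 45 g. Origin at the middle of one broad face, the body lies to +z of it (0 to 5 mm). It stands on edge in a slot of the dry box: x up, y along the slot; the origin is then 16 mm above the slot floor. May be absent.
- module_4: Red memory module, 133 mm long (its y axis), 32 mm wide (its x axis), 5 to 8 mm thick (its z axis), 45 g. Origin at the middle of one broad face, the body lies to +z of it (0 to 5 mm). It stands on edge in a slot of the dry box: x up, y along the slot; the origin is then 16 mm above the slot floor. May be absent.
- mat: Black rubber mat, 200 x 215 x 6 mm, lying on the brown media PC in front of the chest; fixed, origin at the centre of its underside, its top 108 mm above the desk (the PC's own top is at 102 mm, its fan guard on the right at 120 mm). A free, level, firm place where the box lid can be laid meanwhile.
- hook: Hook pole: wooden handle 120 mm long (x) x 22 x 22 mm, origin at its centre, z up. From its +x end a steel rod of 8 mm diameter steps down 25 mm and then runs along x, from x 100 to 175 mm at z -25, ending in a tip turned up 12 mm. Starts lying in its rest. 0.14 kg.
- prong (a point): Point on the straight rod of the hook pole, at x 155, z -25 mm in its frame, 20 mm before the tip: the part that goes in the ring.
- hook_rest: Dark steel rest for the hook pole, fixed: plate 130 x 60 mm, two saddles at x -45 and 45 mm (12 mm thick) whose seats are 45 mm high, with prongs 27 mm apart up to 66 mm that flare outward. The handle lies in both saddles: its origin is then 56 mm above the rest's origin, axes parallel.
- mug: White mug with dots, 92 mm wide, 93 mm high, standing left at the back. Leave alone.
- spool: Blue and white reel of solder, 52 mm across, 34 mm high. Leave alone.
- meter: Yellow pocket multimeter, 124 x 68 x 38 mm, lying flat. Leave alone.

How it is judged:
On the way, in this order (a step that is already met when the one before it is completed fails the run):
1. the box lid is lifted off the dry box (distance between box_lid and dry_box above 0.12 m), for 0.2 s.
2. every module stands in a slot of the chest, hot lid still open (x of module_1 in the frame of chest between -0.012 and 0.012 m and (y of module_1 in the frame of chest between -0.05 and -0.03 m or y of module_1 in the frame of chest between -0.014 and 0.006 m or y of module_1 in the frame of chest between 0.022 and 0.042 m or y of module_1 in the frame of chest between 0.058 and 0.078 m) and z of module_1 in the frame of chest between 0.0783 and 0.0903 m and angle between the x axis of each of module_1, module_2, module_3, module_4 and the z axis of chest, either way round below 0.3 rad and angle between the y axis of each of module_1, module_2, module_3, module_4 and the x axis of chest, either way round below 0.15 rad and x of module_2 in the frame of chest between -0.012 and 0.012 m and (y of module_2 in the frame of chest between -0.05 and -0.03 m or y of module_2 in the frame of chest between -0.014 and 0.006 m or y of module_2 in the frame of chest between 0.022 and 0.042 m or y of module_2 in the frame of chest between 0.058 and 0.078 m) and z of module_2 in the frame of chest between 0.0783 and 0.0903 m and x of module_3 in the frame of chest between -0.012 and 0.012 m and (y of module_3 in the frame of chest between -0.05 and -0.03 m or y of module_3 in the frame of chest between -0.014 and 0.006 m or y of module_3 in the frame of chest between 0.022 and 0.042 m or y of module_3 in the frame of chest between 0.058 and 0.078 m) and z of module_3 in the frame of chest between 0.0783 and 0.0903 m and x of module_4 in the frame of chest between -0.012 and 0.012 m and (y of module_4 in the frame of chest between -0.05 and -0.03 m or y of module_4 in the frame of chest between -0.014 and 0.006 m or y of module_4 in the frame of chest between 0.022 and 0.042 m or y of module_4 in the frame of chest between 0.058 and 0.078 m) and z of module_4 in the frame of chest between 0.0783 and 0.0903 m and value of joint hot_lid above 1.3 rad), for 0.3 s.
3. the hook, in the ring, pulls the hot lid down (contact force between hook and hot_lid above 0.2 N and x of prong in the frame of ring between -0.018 and 0.055 m and y of prong in the frame of ring between -0.02 and 0.02 m and z of prong in the frame of ring between -0.02 and 0.02 m and value of joint hot_lid between 0.55 and 1.25 rad), for 0.1 s.
4. the hot lid is shut (value of joint hot_lid below 0.05 rad), for 0.3 s.
At the end, for the whole second after the job is handed in: Every module stands on edge in its own chest slot (10 mm across, 12 mm along, 6 mm in height), the hot lid is shut (under 0.05 rad), the box lid sits home on the dry box (8 mm sideways, 4 mm in height), the hook lies in both saddles of its rest (10 mm across, 30 mm along), all at rest (value of joint hot_lid below 0.05 rad and x of box_lid in the frame of dry_box between -0.008 and 0.008 m and y of box_lid in the frame of dry_box between -0.008 and 0.008 m and z of box_lid in the frame of dry_box between 0.042 and 0.05 m and angle between the z axis of box_lid and the z axis of dry_box, either way round below 0.05 rad and x of hook in the frame of hook_rest between -0.03 and 0.03 m and y of hook in the frame of hook_rest between -0.01 and 0.01 m and z of hook in the frame of hook_rest between 0.05 and 0.062 m and angle between the x axis of hook and the x axis of hook_rest, either way round below 0.15 rad and angle between hook's own z axis and vertical below 0.2 rad and x of module_1 in the frame of chest between -0.012 and 0.012 m and (y of module_1 in the frame of chest between -0.05 and -0.03 m or y of module_1 in the frame of chest between -0.014 and 0.006 m or y of module_1 in the frame of chest between 0.022 and 0.042 m or y of module_1 in the frame of chest between 0.058 and 0.078 m) and z of module_1 in the frame of chest between 0.0783 and 0.0903 m and angle between the x axis of each of module_1, module_2, module_3, module_4 and the z axis of chest, either way round below 0.3 rad and angle between the y axis of each of module_1, module_2, module_3, module_4 and the x axis of chest, either way round below 0.15 rad and x of module_2 in the frame of chest between -0.012 and 0.012 m and (y of module_2 in the frame of chest between -0.05 and -0.03 m or y of module_2 in the frame of chest between -0.014 and 0.006 m or y of module_2 in the frame of chest between 0.022 and 0.042 m or y of module_2 in the frame of chest between 0.058 and 0.078 m) and z of module_2 in the frame of chest between 0.0783 and 0.0903 m and x of module_3 in the frame of chest between -0.012 and 0.012 m and (y of module_3 in the frame of chest between -0.05 and -0.03 m or y of module_3 in the frame of chest between -0.014 and 0.006 m or y of module_3 in the frame of chest between 0.022 and 0.042 m or y of module_3 in the frame of chest between 0.058 and 0.078 m) and z of module_3 in the frame of chest between 0.0783 and 0.0903 m and x of module_4 in the frame of chest between -0.012 and 0.012 m and (y of module_4 in the frame of chest between -0.05 and -0.03 m or y of module_4 in the frame of chest between -0.014 and 0.006 m or y of module_4 in the frame of chest between 0.022 and 0.042 m or y of module_4 in the frame of chest between 0.058 and 0.078 m) and z of module_4 in the frame of chest between 0.0783 and 0.0903 m and linear speed of each of module_1, module_2, module_3, module_4, hook, box_lid below 0.03 m/s); the robot touches nothing.
It fails at once if the robot itself touches the hot lid (contact force between any of the fingers, the arm and hot_lid above 1 N).
It fails at once if the hot lid slams (velocity of joint hot_lid below -2 rad/s).
It fails at once if mug, spool or multimeter shifted by more than 40 mm (distance of any of mug, spool, meter from where it was at the start of the episode above 0.04 m).
Of module_1, module_2, module_3, module_4 only 2 to 4 are there at a start; the rules pass over those that are not, and their reading is None.
At some moment in a run one of box_lid may be knocked a few centimetres aside while the robot is not near it.
It also fails if it takes over 208 s, if anything falls off the work surface, if the arm or the gripper's body presses on something with over 40 N, if the wrist force passes 120 N, or if a joint passes its speed limit or range.

## Working session

There is one attempt and no reset: what is moved stays moved. The work goes in short steps, Python scripts to look and compute and a tool call to move; the robot and the scene stay as the last step left them, time stands still between calls to the robot, and variables do not carry over. Pictures are saved under pics/ and viewed, at most 14 in all, crops included, and the job is handed in when it is done.

Besides the shell and the picture viewer there is one more tool, called after ">>>" in YAML: its name, and indented under it one key for each argument. step_arm: Moves the arm, as the interface text tells. Its arguments: {"type":"object","properties":{"increments":{"type":"array"},"newtons":{"type":"number"}},"required":["increments"]}

```bash
ls; mkdir -p pics; cat > h.py <<'E'
import numpy as np, cv2
from scipy.spatial.transform import Rotation as R
from cell import robot, viewer
def cam(n): 
    p=viewer.camera_params(n); return np.array(p["K"]),np.array(p["T"])
def ray(n,uv):
    K,T=cam(n); d=T[:3,:3]@np.linalg.solve(K,[uv[0],uv[1],1.]); return T[:3,3],d
def onz(n,uv,z):
    o,d=ray(n,uv); return o+d*(z-o[2])/d[2]
def proj(n,p):
    K,T=cam(n); q=K@(T[:3,:3].T@(np.array(p,float)-T[:3,3])); return q[:2]/q[2]
def tri(uvs):
    A=np.zeros((3,3));b=np.zeros(3)
    for n,uv in uvs:
        o,d=ray(n,uv);d=d/np.linalg.norm(d);M=np.eye(3)-np.outer(d,d);A+=M;b+=M@o
    return np.linalg.solve(A,b)
def snap(n,f):
    im=np.array(viewer.read_camera(n)); cv2.imwrite("pics/"+f,im[:,:,::-1]); return im
def to(pos,rpy=None):
    s=robot.observe(); r=R.from_euler('xyz',s["tool_rot"])
    d=r.inv().apply(np.array(pos)-s["tool_pos"])*100
    w=(r.inv()*R.from_euler('xyz',rpy)).as_rotvec(degrees=True) if rpy is not None else None
    return d.round(2), None if w is None else w.round(1)
E
python3 - <<'E'
from h import *
for n in("side","top"):
    im=snap(n,n+"0.png"); cv2.imwrite(f"pics/{n}0b.png",cv2.resize(im[:,:,::-1],(800,600),interpolation=cv2.INTER_CUBIC))
    K,T=cam(n);print(K.round(1),T.round(3))
s=robot.observe();print(s)
E
```

```text
pics
[[368.8   0.  252.8]
 [  0.  368.8 190.6]
 [  0.    0.    1. ]] [[ 0.72   0.538 -0.438  1.102]
 [ 0.693 -0.562  0.451 -0.527]
 [-0.004 -0.628 -0.778  1.107]
 [ 0.     0.     0.     1.   ]]
[[349.1   0.  253.6]
 [  0.  349.1 191.4]
 [  0.    0.    1. ]] [[ 0.021 -0.99   0.137  0.384]
 [-1.    -0.024 -0.019  0.06 ]
 [ 0.022 -0.137 -0.99   1.258]
 [ 0.     0.     0.     1.   ]]
{'time': 0.1, 'qpos': array([ 1.06398014e+00,  3.42658324e-01,  1.52488430e+00,  3.40443745e-05,
        1.27539947e+00, -1.45973204e-01]), 'qvel': array([-0.00162128, -0.00097951, -0.00211264,  0.00227502,  0.00059483,
        0.0003814 ]), 'joint_efforts': array([ 1.09590153e-03, -4.32002056e+01, -2.44696140e+01,  7.18720257e-02,
        5.27133280e-02, -3.17768706e-05]), 'tool_pos': array([0.18514538, 0.49090199, 0.2261247 ]), 'tool_rot': array([-3.14026231e+00, -2.28492561e-04,  2.78073959e+00]), 'contact_force': array([ 0.31249814, -0.09025295, -0.49308068]), 'torque': array([-0.02961917,  0.04105285, -0.01105908]), 'grip_force': 0.0, 'opening': 0.09188475864115518}
```

View pics/side0b.png

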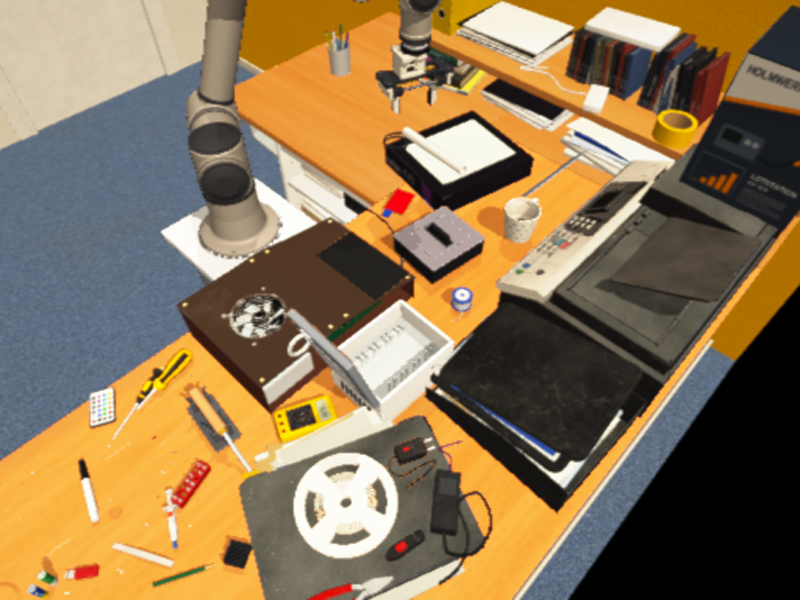

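View pics/top0b.png

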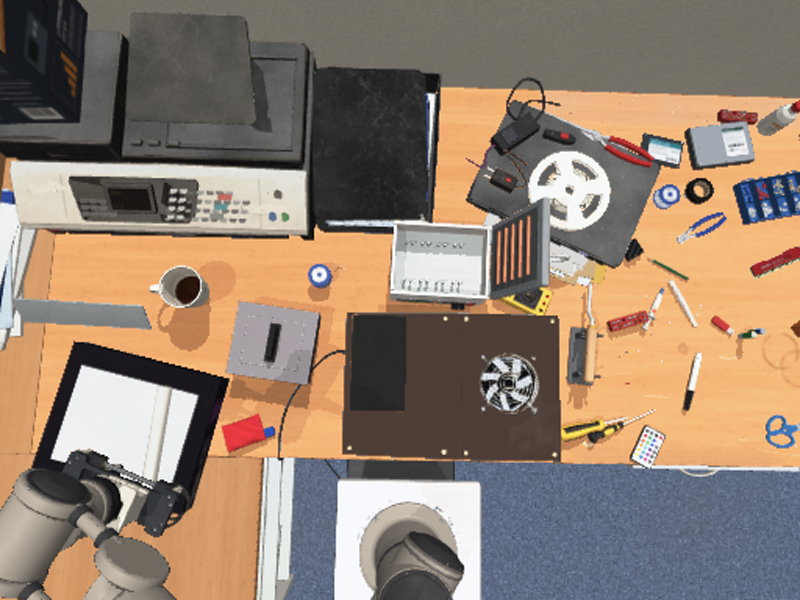

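The top view shows the box lid around (273,342), the chest at (440,262), the open hot lid at (520,250), the hook and rest at (583,345), the mat on the PC at about (378,363), and the meter at (530,298), all in the 800x600 enlargement. Next I'll zoom in and segment the lid.

```bash
python3 - <<'E'
from h import *
t=cv2.imread("pics/top0.png");s=cv2.imread("pics/side0.png")
c=t[125:260,215:400]; cv2.imwrite("pics/c1.png",cv2.resize(c,None,fx=4.3,fy=4.3,interpolation=cv2.INTER_CUBIC))
c=s[180:310,110:300]; cv2.imwrite("pics/c2.png",cv2.resize(c,None,fx=4.2,fy=4.2,interpolation=cv2.INTER_CUBIC))
# box lid
hsv=cv2.cvtColor(t,cv2.COLOR_BGR2HSV)
print(hsv[210,160],hsv[225,185],hsv[232,240],hsv[232,280])
m=cv2.inRange(hsv,(0,0,70),(179,75,200)); m=cv2.morphologyEx(m,cv2.MORPH_OPEN,np.ones((3,3)))
n,l,st,ce=cv2.connectedComponentsWithStats(m)
k=l[210,160];print(st[k],ce[k])
cn=max(cv2.findContours((l==k).astype('u1'),0,2)[0],key=cv2.contourArea)
r=cv2.minAreaRect(cn);b=cv2.boxPoints(r);print(r)
P=np.array([onz("top",p,0.057) for p in b]);print(P.round(4),P.mean(0))
for i in range(4):
    e=P[(i+1)%4]-P[i];print(np.linalg.norm(e[:2]),np.degrees(np.arctan2(e[1],e[0])))
# black mat / handle
v=hsv[:,:,2]
for n_,x,y,z in(("handle",175,220,.082),("mat",240,232,.108)):
    m=cv2.inRange(v,0,60 if n_=="handle" else 45);n,l,st,ce=cv2.connectedComponentsWithStats(m);k=l[y,x];print(n_,k,st[k],ce[k])
    cn=max(cv2.findContours((l==k).astype('u1'),0,2)[0],key=cv2.contourArea);r=cv2.minAreaRect(cn)
    P=np.array([onz("top",p,z) for p in cv2.boxPoints(r)]);print(P.round(3),P.mean(0))
E
```

```text
[158  12 168] [159  11 169] [ 0  0 41] [10 76 77]
[ 145  193   59   53 2289] [174.16251638 219.19615553]
((174.05868530273438, 219.1088104248047), (53.353118896484375, 46.77668762207031), 8.53076457977295)
[[0.3812 0.4044 0.057 ]
 [0.5397 0.3906 0.057 ]
 [0.5165 0.208  0.057 ]
 [0.3584 0.2251 0.057 ]] [0.44895724 0.3070358  0.057     ]
0.15914130072105778 -4.951645598375751
0.18409173886674884 -97.24256340819649
0.1590739946298133 173.83737772804864
0.1807284550723406 82.74740823578726
handle 107 [170 207  10  25 149] [174.03355705 218.88590604]
[[0.41  0.317 0.082]
 [0.489 0.308 0.082]
 [0.486 0.287 0.082]
 [0.407 0.296 0.082]] [0.44770726 0.30213599 0.082     ]
mat 104 [ 224  202   36   61 2064] [242.03343023 232.15213178]
[[0.506 0.135 0.108]
 [0.508 0.019 0.108]
 [0.313 0.016 0.108]
 [0.311 0.129 0.108]] [0.40944183 0.07484938 0.108     ]
```

View pics/c1.png

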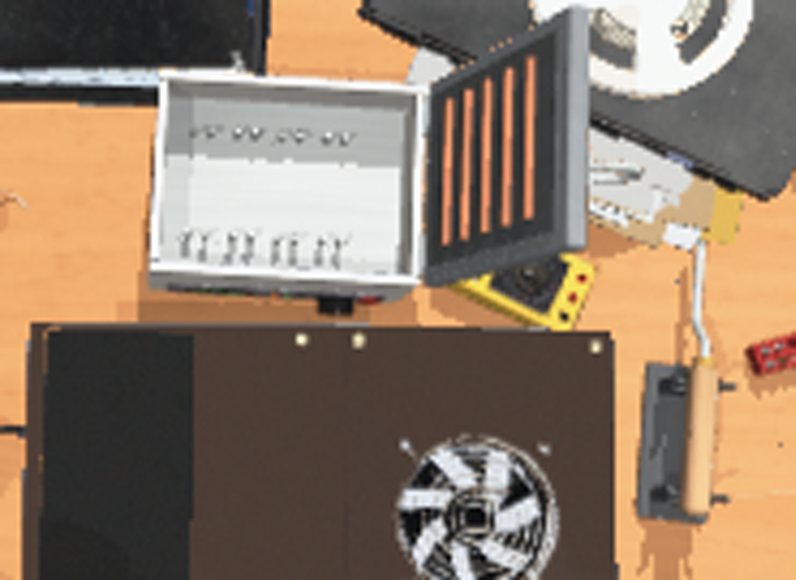

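View pics/c2.png

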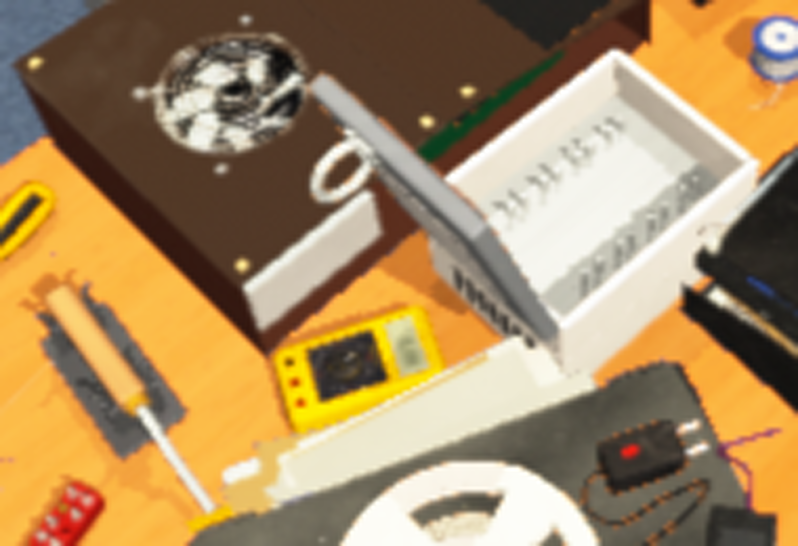

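c1 shows the chest rim with corners near (163,70), (428,85), (150,275) and (420,285), and the hook handle from (705,357) to (698,515). c2 shows the ring at about (340,167). I'll compute the chest, hook and ring poses, then the first move.

```bash
python3 - <<'E'
from h import *
f=lambda p:(p[0]/4.3+215-.38,p[1]/4.3+125-.38)
g=lambda p:(p[0]/4.2+110-.38,p[1]/4.2+180-.38)
P=np.array([onz("top",f(p),.12) for p in[(163,70),(428,85),(420,285),(150,272)]]);print(P.round(3),P.mean(0).round(4))
for i in range(4):
    e=P[(i+1)%4]-P[i];print(np.linalg.norm(e).round(4),np.degrees(np.arctan2(e[1],e[0])).round(1))
P=np.array([onz("side",g(p),.12) for p in[(617,50),(757,165)]]);print("side back-left etc",P.round(3), np.linalg.norm(P[1]-P[0]))
print("lid top edge tri")
print("hook handle", [onz("top",f(p),.067).round(4) for p in[(705,357),(700,515)]],"rod",onz("top",f((697,240)),.035).round(4))
print("hook side", [onz("side",g(p),.067).round(4) for p in[(60,298),(132,400)]],onz("side",g((207,510)),.035).round(4))
print("ring plane x: ",)
o,d=ray("side",g((340,167)));
for x in(.58,.6,.62): print((o+d*(x-o[0])/d[0]).round(4))
print(to([.448,.304,.15],[np.pi,0,np.radians(173.4)]))
E
```

```text
[[ 0.713  0.046  0.12 ]
 [ 0.706 -0.162  0.12 ]
 [ 0.548 -0.156  0.12 ]
 [ 0.553  0.052  0.12 ]] [ 0.63   -0.0551  0.12  ]
0.2079 -91.8
0.1585 177.6
0.2077 88.6
0.1598 -2.4
side back-left etc [[0.559 0.051 0.12 ]
 [0.715 0.044 0.12 ]] 0.15656632752534833
lid top edge tri
hook handle [array([ 0.5028, -0.3951,  0.067 ]), array([ 0.3772, -0.3875,  0.067 ])] rod [ 0.6036 -0.4033  0.035 ]
hook side [array([ 0.3895, -0.388 ,  0.067 ]), array([ 0.4996, -0.3996,  0.067 ])] [ 0.591  -0.4088  0.035 ]
ring plane x: 
[ 0.58   -0.2339  0.2731]
[ 0.6    -0.2451  0.305 ]
[ 0.62   -0.2563  0.3369]
(array([-31.19,  -8.2 ,   7.62]), array([ -0.1,  -0. , -14.1]))
```

>>> step_arm:
  increments:
    - {"delta_pos": [-6, -1.6, 1.5], "dr": [0, 0, -3], "fingers": -0.3}
    - {"delta_pos": [-12, -3.2, 3], "dr": [0, 0, -6], "fingers": -0.3}
    - {"delta_pos": [-18, -4.8, 4.5], "dr": [0, 0, -9], "fingers": -0.3}
    - {"delta_pos": [-24, -6.4, 6], "dr": [0, 0, -12], "fingers": -0.3}
    - {"delta_pos": [-30, -8, 7], "dr": [0, 0, -14], "fingers": -0.3}
  newtons: 25

```text
time: 0.72
tool_pos: [0.4341, 0.3124, 0.1568]
tool_rot: [-3.141, -0.001, 3.027]
contact_force: [0.9, 0.4, 0.3]
opening: 0.0595
grip_force: 0.0
```

```bash
python3 - <<'E'
from h import *
print(to([.448,.304,.062],[np.pi,0,np.radians(173.4)]))
E
```

```text
(array([-1.48, -0.67,  9.48]), array([-0. , -0.1,  0. ]))
```

>>> step_arm:
  increments:
    - {"delta_pos": [-1.2, -0.3, 1], "dr": [0, 0, 0], "fingers": -0.3}
    - {"delta_pos": [-1.3, -0.4, 4], "dr": [0, 0, 0], "fingers": -0.3}
    - {"delta_pos": [-1.3, -0.4, 7], "dr": [0, 0, 0], "fingers": -0.3}
    - {"delta_pos": [-1.3, -0.4, 9.3], "dr": [0, 0, 0], "fingers": -0.3}
    - {"delta_pos": [-1.3, -0.4, 9.4], "dr": [0, 0, 0], "fingers": -0.3}

```text
time: 1.35
tool_pos: [0.4437, 0.3083, 0.062]
tool_rot: [-3.139, -0.004, 3.026]
contact_force: [0.9, -0.3, 0.3]
opening: 0.0597
grip_force: 0.0
```

>>> step_arm:
  increments:
    - {"delta_pos": [0, 0, 0], "dr": [0, 0, 0], "fingers": 1}
    - {"delta_pos": [0, 0, 0], "dr": [0, 0, 0], "fingers": 1}
    - {"delta_pos": [0, 0, 0], "dr": [0, 0, 0], "fingers": 1}
    - {"delta_pos": [0, 0, 0], "dr": [0, 0, 0], "fingers": 1}
    - {"delta_pos": [0, 0, 0], "dr": [0, 0, 0], "fingers": 1}
  newtons: 25

```text
time: 1.98
tool_pos: [0.4456, 0.3084, 0.0639]
tool_rot: [3.141, 0.0, 3.025]
contact_force: [-0.2, -1.5, 1.1]
opening: 0.0145
grip_force: 1.1
```

>>> step_arm:
  increments:
    - {"delta_pos": [0, 0, 0], "dr": [0, 0, 0], "fingers": 1}
    - {"delta_pos": [0, 0, -2], "dr": [0, 0, 0], "fingers": 1}
    - {"delta_pos": [0, 0, -6], "dr": [0, 0, 0], "fingers": 1}
    - {"delta_pos": [0, 0, -11], "dr": [0, 0, 0], "fingers": 1}
    - {"delta_pos": [0, 0, -16], "dr": [0, 0, 0], "fingers": 1}

```text
time: 2.6
tool_pos: [0.4451, 0.3081, 0.2248]
tool_rot: [-3.141, -0.001, 3.025]
contact_force: [0.7, 0.0, -2.1]
opening: 0.014
grip_force: 25.0
```

```bash
python3 - <<'E'
from h import *
print(to([.42,.06,.22],[np.pi,0,np.pi]), robot.observe()["tool_pos"])
E
```

```text
(array([ -0.39, -24.94,   0.49]), array([-0. , -0.1, -6.7])) [0.4450906  0.30813114 0.22482156]
```

>>> step_arm:
  increments:
    - {"delta_pos": [0, -6, 0], "dr": [0, 0, -2], "fingers": 1}
    - {"delta_pos": [0, -12, 0], "dr": [0, 0, -4], "fingers": 1}
    - {"delta_pos": [-0.2, -18, 0], "dr": [0, 0, -6], "fingers": 1}
    - {"delta_pos": [-0.3, -23, 1], "dr": [0, 0, -6.6], "fingers": 1}
    - {"delta_pos": [-0.4, -25, 3], "dr": [0, 0, -6.6], "fingers": 1}

```text
time: 3.22
tool_pos: [0.4203, 0.0573, 0.1939]
tool_rot: [-3.141, 0.002, 3.138]
contact_force: [0.7, 0.7, -1.5]
opening: 0.0138
grip_force: 25.0
```

>>> step_arm:
  increments:
    - {"delta_pos": [0, 0, 3], "dr": [0, 0, 0], "fingers": 1}
    - {"delta_pos": [0, 0, 5], "dr": [0, 0, 0], "fingers": 1}
    - {"delta_pos": [0, 0, 6], "dr": [0, 0, 0], "fingers": 1}
    - {"delta_pos": [0, 0, 6.4], "dr": [0, 0, 0], "fingers": 1}
    - {"delta_pos": [0, 0, 6.6], "dr": [0, 0, 0], "fingers": 1}

```text
time: 3.85
tool_pos: [0.4208, 0.0597, 0.128]
tool_rot: [3.142, 0.001, 3.141]
contact_force: [0.3, 0.5, -2.0]
opening: 0.0136
grip_force: 25.0
```

>>> step_arm:
  increments:
    - {"delta_pos": [0, 0, 0.2], "dr": [0, 0, 0], "fingers": 1}
    - {"delta_pos": [0, 0, 0.3], "dr": [0, 0, 0], "fingers": -0.3}
    - {"delta_pos": [0, 0, 0.3], "dr": [0, 0, 0], "fingers": -0.3}
    - {"delta_pos": [0, 0, -5], "dr": [0, 0, 0], "fingers": -0.3}
    - {"delta_pos": [6, 0, -10], "dr": [0, 0, 0], "fingers": -0.3}

```text
time: 4.47
tool_pos: [0.3743, 0.0594, 0.2196]
tool_rot: [-3.141, 0.003, 3.14]
contact_force: [0.5, 0.4, 0.2]
opening: 0.0491
grip_force: 0.0
```

```bash
python3 - <<'E'
from h import *
t=snap("top","top1.png");s=snap("side","side1.png")
a=cv2.resize(t[175:255,125:290,::-1],None,fx=4.8,fy=4.8,interpolation=cv2.INTER_CUBIC)
cv2.imwrite("pics/c3.png",a)
b=cv2.resize(s[120:190,235:330,::-1],None,fx=8,fy=8,interpolation=cv2.INTER_CUBIC);cv2.imwrite("pics/c4.png",b)
E
```

```text
(no output)
```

View pics/c3.png

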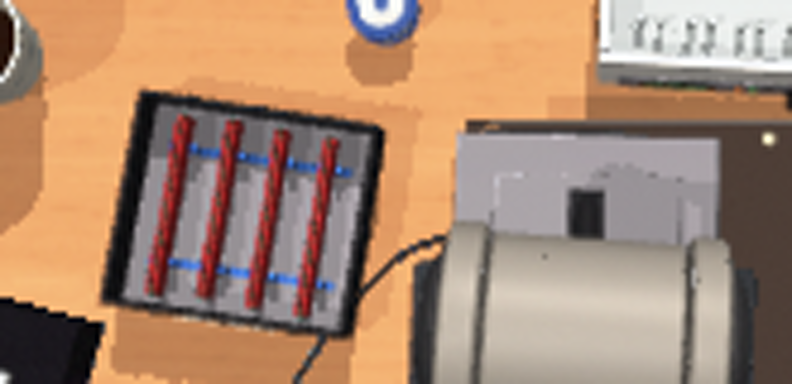

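View pics/c4.png

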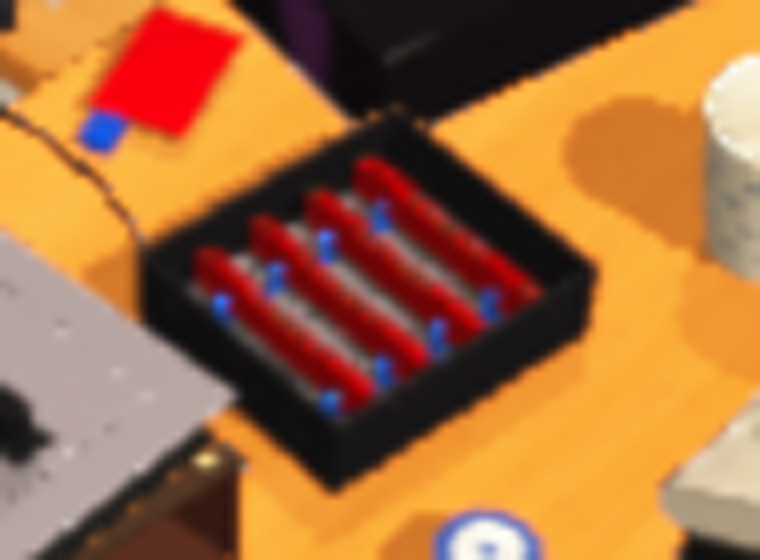

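All four modules are there. In c3 the box's outer corners are (140,90), (385,125), (350,338) and (103,303), and the lid is lying flat on the mat.

```bash
python3 - <<'E'
from h import *
f=lambda p:(p[0]/4.8+125-.4,p[1]/4.8+175-.4)
P=np.array([onz("top",f(p),.052) for p in[(140,90),(385,125),(350,338),(103,303)]]);c=P.mean(0);print(P.round(4),c.round(4))
for i in range(4):
    e=P[(i+1)%4]-P[i];print(np.linalg.norm(e).round(4),np.degrees(np.arctan2(e[1],e[0])).round(1))
g=lambda p:(p[0]/8+235-.44,p[1]/8+120-.44)
S=np.array([onz("side",g(p),.052) for p in[(597,268),(340,440),(143,250),(397,105)]]);print("side",S.round(4),S.mean(0).round(4))
t=cv2.imread("pics/top1.png");hsv=cv2.cvtColor(t,cv2.COLOR_BGR2HSV)
m=cv2.inRange(hsv,(0,120,60),(8,255,255))|cv2.inRange(hsv,(170,120,60),(179,255,255))
n,l,st,ce=cv2.connectedComponentsWithStats(m)
for k in range(1,n):
    x,y,w,h,a=st[k]
    if 145<ce[k][0]<205 and 190<ce[k][1]<245:
        vy,ux=np.where(l==k); top=[]
        for v in range(y,y+h):
            u=ux[vy==v]; 
            if len(u): top.append((u.min()-.5,v))
        p=np.array([onz("top",q,.042)[:2] for q in top]); 
        A=np.polyfit(p[:,0],p[:,1],1); print(a,st[k],"y at x=.446",np.polyval(A,.446).round(4),"yaw",np.degrees(np.arctan(A[0])).round(1),"x ends",p[:,0].min().round(3),p[:,0].max().round(3))
yaw=np.radians(-6.6)
E
```

```text
[[0.536  0.3827 0.052 ]
 [0.5147 0.2054 0.052 ]
 [0.3623 0.2241 0.052 ]
 [0.3832 0.3997 0.052 ]] [0.449 0.303 0.052]
0.1786 -96.8
0.1536 173.0
0.1768 83.2
0.1537 -6.3
side [[0.5375 0.3803 0.052 ]
 [0.5207 0.2055 0.052 ]
 [0.3644 0.2325 0.052 ]
 [0.3865 0.4022 0.052 ]] [0.4523 0.3051 0.052 ]
136 [156 199  10  37 136] y at x=.446 0.3661 yaw -6.0 x ends 0.393 0.518
129 [166 200  10  37 129] y at x=.446 0.3302 yaw -7.2 x ends 0.39 0.515
121 [176 202  10  37 121] y at x=.446 0.294 yaw -6.8 x ends 0.384 0.509
111 [186 204  10  37 111] y at x=.446 0.2578 yaw -6.7 x ends 0.378 0.503
1 [155 235   1   1   1] y at x=.446 0.3995 yaw 25.5 x ends 0.393 0.393<stdin>:19: RankWarning: Polyfit may be poorly conditioned
```

>>> step_arm:
  increments:
    - {"delta_pos": [-2, 5, 0], "dr": [0, 0, 2], "fingers": 0.56}
    - {"delta_pos": [-4, 10, 0], "dr": [0, 0, 4], "fingers": 0.56}
    - {"delta_pos": [-6, 15, 3], "dr": [0, 0, 6], "fingers": 0.56}
    - {"delta_pos": [-6.9, 19.4, 7], "dr": [0, 0, 6.6], "fingers": 0.56}
    - {"delta_pos": [-6.9, 19.4, 11], "dr": [0, 0, 6.6], "fingers": 0.56}

```text
time: 5.2
tool_pos: [0.4422, 0.2564, 0.1057]
tool_rot: [3.141, 0.001, 3.028]
contact_force: [-0.6, -1.3, -0.1]
opening: 0.0206
grip_force: 0.0
```

```bash
cat >> h.py <<'E'
BOX=np.array([.449,.3065]);BY=np.radians(-6.6);CH=np.array([.631,-.055]);CY=np.radians(-2.0)
def w(c,yaw,x,y): return c+np.array([np.cos(yaw)*x-np.sin(yaw)*y,np.sin(yaw)*x+np.cos(yaw)*y])
def bslot(y,z): return to([*w(BOX,BY,0,y),z],[np.pi,0,np.pi+BY])
def cslot(y,z,x=0): return to([*w(CH,CY,x,y),z],[np.pi,0,np.pi+CY])
E
python3 -c "
from h import *
print(bslot(-.054,.035),robot.observe()['tool_pos'],robot.observe()['opening'])"
```

```text
(array([-0.09, -0.35,  7.07]), array([0.1, 0. , 0.1])) [0.4422229  0.25637946 0.10568174] 0.02060480933817889
```

>>> step_arm:
  increments:
    - {"delta_pos": [-0.1, -0.2, 2], "dr": [0, 0, 0], "fingers": 0.56}
    - {"delta_pos": [-0.1, -0.2, 4], "dr": [0, 0, 0], "fingers": 0.56}
    - {"delta_pos": [-0.1, -0.2, 5.5], "dr": [0, 0, 0], "fingers": 0.56}
    - {"delta_pos": [-0.1, -0.2, 6.5], "dr": [0, 0, 0], "fingers": 0.56}
    - {"delta_pos": [-0.1, -0.2, 7.1], "dr": [0, 0, 0], "fingers": 0.56}

```text
time: 5.82
tool_pos: [0.4429, 0.2519, 0.0366]
tool_rot: [3.141, 0.001, 3.025]
contact_force: [0.7, 1.6, 2.1]
opening: 0.02
grip_force: 0.6
```

>>> step_arm:
  increments:
    - {"delta_pos": [0, 0, 0], "dr": [0, 0, 0], "fingers": 1}
    - {"delta_pos": [0, 0, 0], "dr": [0, 0, 0], "fingers": 1}
    - {"delta_pos": [0, 0, 0], "dr": [0, 0, 0], "fingers": 1}
    - {"delta_pos": [0, 0, -3], "dr": [0, 0, 0], "fingers": 1}
    - {"delta_pos": [0, 0, -8], "dr": [0, 0, 0], "fingers": 1}
  newtons: 20

```text
time: 6.45
tool_pos: [0.4413, 0.251, 0.1165]
tool_rot: [-3.14, -0.003, 3.025]
contact_force: [1.1, 0.5, -0.2]
opening: 0.0045
grip_force: 19.8
```

```bash
cat >> h.py <<'E'
def ctilt(y,z,a,x=0):
    s=robot.observe(); r=R.from_euler('xyz',s["tool_rot"])
    g=R.from_euler('xyz',[np.pi,0,np.pi+CY])*R.from_rotvec([np.radians(a),0,0])
    p=np.array([*w(CH,CY,x,y),z]);return (r.inv().apply(p-s["tool_pos"])*100).round(2),(r.inv()*g).as_rotvec(degrees=True).round(1), g.apply([0,0,1]).round(2)
E
python3 -c "
from h import *
print(ctilt(-.0346,.16,14), ctilt(-.0346,.16,0))"
```

```text
(array([-22.66, -31.64,  -4.37]), array([13.9, -0.8, -4.6]), array([-0.01, -0.24, -0.97])) (array([-22.66, -31.64,  -4.37]), array([-0.1, -0.2, -4.7]), array([ 0.,  0., -1.]))
```

>>> step_arm:
  increments:
    - {"delta_pos": [-1, -1, -6], "dr": [0, 0, 0], "fingers": 1}
    - {"delta_pos": [-4, -5, -10], "dr": [0, 0, -1], "fingers": 1}
    - {"delta_pos": [-7.5, -10, -10.5], "dr": [0, 0, -2], "fingers": 1}
    - {"delta_pos": [-11, -15, -10.5], "dr": [3, 0, -3], "fingers": 1}
    - {"delta_pos": [-14.5, -20, -10.5], "dr": [6, 0, -4], "fingers": 1}
  newtons: 12

```text
time: 7.08
tool_pos: [0.5638, 0.0339, 0.2224]
tool_rot: [-3.035, -0.003, 3.095]
contact_force: [0.6, 1.1, 0.8]
opening: 0.0049
grip_force: 11.8
```

```bash
python3 -c "
from h import *
print(ctilt(-.0346,.16,14),robot.observe()['tool_pos'])"
```

```text
(array([ -7.18, -11.3 ,   7.45]), array([ 7.9, -0.3, -0.6]), array([-0.01, -0.24, -0.97])) [0.56382043 0.0338963  0.22235917]
```

>>> step_arm:
  increments:
    - {"delta_pos": [-3, -4, 0], "dr": [3, 0, 0], "fingers": 1}
    - {"delta_pos": [-6, -8, 1], "dr": [6, 0, 0], "fingers": 1}
    - {"delta_pos": [-7.2, -11, 3], "dr": [8, 0, -0.6], "fingers": 1}
    - {"delta_pos": [-7.2, -11.3, 6], "dr": [8, 0, -0.6], "fingers": 1}
    - {"delta_pos": [-7.2, -11.3, 7], "dr": [8, 0, -0.6], "fingers": 1}

```text
time: 7.7
tool_pos: [0.6281, -0.0873, 0.1616]
tool_rot: [-2.898, -0.009, 3.104]
contact_force: [0.3, -0.5, 0.1]
opening: 0.0046
grip_force: 11.8
```

```bash
python3 - <<'E'
from h import *
print(ctilt(-.0346,.16,14),robot.observe()['tool_pos'])
t=snap("top","top2.png");s=snap("side","side2.png")
a=cv2.resize(t[130:205,240:345,::-1],None,fx=5,fy=5,interpolation=cv2.INTER_CUBIC)
b=cv2.resize(s[175:275,200:300,::-1],None,fx=5,fy=5,interpolation=cv2.INTER_CUBIC)
b=cv2.resize(s[180:270,205:300,::-1],None,fx=6,fy=6,interpolation=cv2.INTER_CUBIC)
cv2.imwrite("pics/c5.png",b);cv2.imwrite("pics/c6.png",a)
E
```

```text
(array([-0.18, -0.17,  0.21]), array([ 0. , -0.5, -0. ]), array([-0.01, -0.24, -0.97])) [ 0.62810345 -0.08733322  0.16160757]
```

View pics/c5.png

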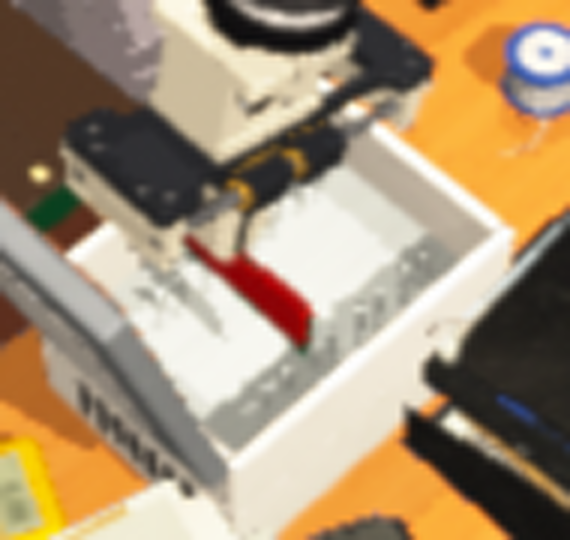

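>>> step_arm:
  increments:
    - {"delta_pos": [-0.1, 0.2, 1.5], "dr": [0, 0, 0], "fingers": 1}
    - {"delta_pos": [-0.1, 0.6, 3], "dr": [0, 0, 0], "fingers": 1}
    - {"delta_pos": [-0.1, 0.9, 4.5], "dr": [0, 0, 0], "fingers": 1}
    - {"delta_pos": [-0.1, 0.9, 4.5], "dr": [0, 0, 0], "fingers": 1}
    - {"delta_pos": [-0.1, 0.9, 4.5], "dr": [0, 0, 0], "fingers": 1}

```text
time: 8.43
tool_pos: [0.6302, -0.0891, 0.118]
tool_rot: [-2.897, -0.005, 3.105]
contact_force: [-0.2, -0.8, -0.6]
opening: 0.0046
grip_force: 11.8
```

```bash
python3 - <<'E'
from h import *
print(ctilt(-.0346,.1005,14),robot.observe()['tool_pos'])
t=snap("top","top3.png")
a=cv2.resize(t[130:205,240:345,::-1],None,fx=7,fy=7,interpolation=cv2.INTER_CUBIC);cv2.imwrite("pics/c6.png",a)
E
```

```text
(array([0.03, 0.38, 1.71]), array([ 0. , -0.3, -0. ]), array([-0.01, -0.24, -0.97])) [ 0.63021715 -0.08912387  0.11801376]
```

View pics/c6.png

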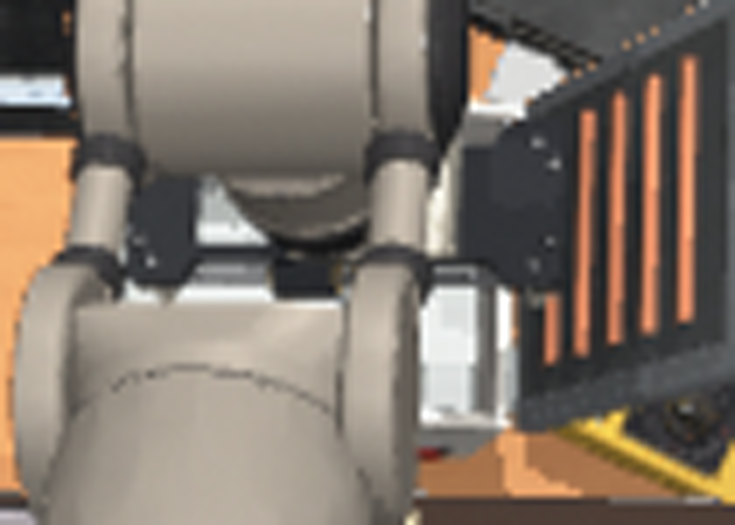

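The wrist hides the slots from above, so I'll go down in small steps and watch the force.

>>> step_arm:
  increments:
    - {"delta_pos": [0, 0.1, 0.4], "dr": [0, 0, 0], "fingers": 1}
    - {"delta_pos": [0, 0.2, 0.8], "dr": [0, 0, 0], "fingers": 1}
    - {"delta_pos": [0, 0.3, 1.2], "dr": [0, 0, 0], "fingers": 1}
    - {"delta_pos": [0, 0.3, 1.3], "dr": [0, 0, 0], "fingers": 1}
    - {"delta_pos": [0, 0.3, 1.3], "dr": [0, 0, 0], "fingers": 1}

```text
time: 9.1
tool_pos: [0.6299, -0.0893, 0.1043]
tool_rot: [-2.897, -0.006, 3.105]
contact_force: [-0.5, -0.5, 0.7]
opening: 0.0041
grip_force: 11.8
```

>>> step_arm:
  increments:
    - {"delta_pos": [0, 0.03, 0.1], "dr": [0, 0, 0], "fingers": 1}
    - {"delta_pos": [0, 0.06, 0.25], "dr": [0, 0, 0], "fingers": 1}
    - {"delta_pos": [0, 0.1, 0.4], "dr": [0, 0, 0], "fingers": 1}
    - {"delta_pos": [0, 0.12, 0.5], "dr": [0, 0, 0], "fingers": 1}
    - {"delta_pos": [0, 0.12, 0.5], "dr": [0, 0, 0], "fingers": 1}

```text
time: 9.72
tool_pos: [0.6298, -0.0893, 0.0992]
tool_rot: [-2.897, -0.006, 3.105]
contact_force: [0.5, 0.6, -0.3]
opening: 0.0043
grip_force: 11.8
```

>>> step_arm:
  increments:
    - {"delta_pos": [0, 0.03, 0.1], "dr": [0, 0, 0], "fingers": 1}
    - {"delta_pos": [0, 0.06, 0.2], "dr": [0, 0, 0], "fingers": 1}
    - {"delta_pos": [0, 0.08, 0.3], "dr": [0, 0, 0], "fingers": 1}
    - {"delta_pos": [0, 0.1, 0.4], "dr": [0, 0, 0], "fingers": 1}
    - {"delta_pos": [0, 0.1, 0.4], "dr": [0, 0, 0], "fingers": 1}

```text
time: 10.35
tool_pos: [0.6298, -0.0895, 0.0951]
tool_rot: [-2.897, -0.006, 3.105]
contact_force: [-0.8, -0.4, -0.5]
opening: 0.0047
grip_force: 11.8
```

>>> step_arm:
  increments:
    - {"delta_pos": [0, 0, 0], "dr": [0, 0, 0], "fingers": 0.85}
    - {"delta_pos": [0, 0, 0], "dr": [0, 0, 0], "fingers": 0.7}
    - {"delta_pos": [0, -0.3, 0], "dr": [0, 0, 0], "fingers": 0.65}
    - {"delta_pos": [0, -0.3, -1], "dr": [0, 0, 0], "fingers": 0.6}
    - {"delta_pos": [0, -0.2, -4], "dr": [0, 0, 0], "fingers": 0.6}

```text
time: 10.98
tool_pos: [0.6294, -0.0817, 0.134]
tool_rot: [-2.898, -0.009, 3.104]
contact_force: [0.9, 0.3, 0.7]
opening: 0.0182
grip_force: 0.0
```

>>> step_arm:
  increments:
    - {"delta_pos": [0, 2, -4], "dr": [0, 0, 0], "fingers": 0.56}
    - {"delta_pos": [0, 7, -7], "dr": [-5, 0, 0], "fingers": 0.56}
    - {"delta_pos": [4, 12, -7], "dr": [-10, 0, 2], "fingers": 0.56}
    - {"delta_pos": [7, 18, -7], "dr": [-14, 0, 4.6], "fingers": 0.56}
    - {"delta_pos": [11, 23, -7], "dr": [-14, 0, 4.6], "fingers": 0.56}

```text
time: 11.6
tool_pos: [0.5332, 0.1573, 0.1494]
tool_rot: [3.14, 0.006, 3.023]
contact_force: [0.4, 1.3, -0.1]
opening: 0.0201
grip_force: 0.0
```

```bash
python3 - <<'E'
from h import *
print(robot.observe()['tool_pos'])
t=snap("top","top4.png");s=snap("side","side4.png")
a=cv2.resize(t[130:205,240:330,::-1],(450,375),interpolation=cv2.INTER_CUBIC)
b=cv2.resize(s[185:265,225:295,::-1],(328,375),interpolation=cv2.INTER_CUBIC)
cv2.imwrite("pics/c7.png",np.hstack([a,b]))
print(bslot(-.018,.10))
E
```

```text
[0.53318951 0.15727101 0.14944715]
(array([ 9.62, 11.83,  4.85]), array([0. , 0. , 0.2]))
```

View pics/c7.png

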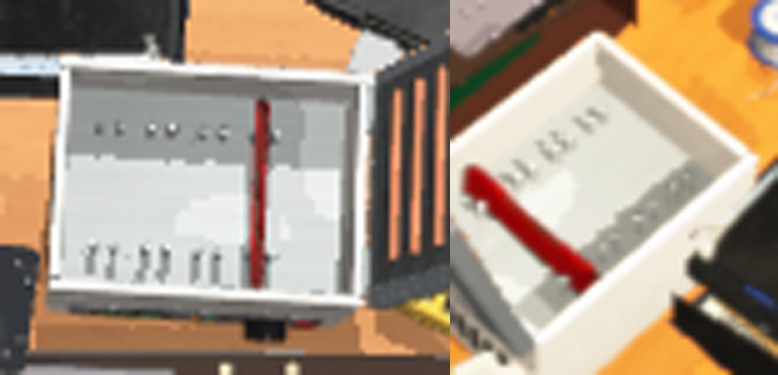

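>>> step_arm:
  increments:
    - {"delta_pos": [4, 4, 0], "dr": [0, 0, 0], "fingers": 0.56}
    - {"delta_pos": [8, 9, 1], "dr": [0, 0, 0], "fingers": 0.56}
    - {"delta_pos": [9.6, 11.7, 4], "dr": [0, 0, 0.2], "fingers": 0.56}
    - {"delta_pos": [9.6, 11.7, 6], "dr": [0, 0, 0.2], "fingers": 0.56}
    - {"delta_pos": [9.6, 11.7, 7], "dr": [0, 0, 0.2], "fingers": 0.56}

```text
time: 12.32
tool_pos: [0.4521, 0.2839, 0.0781]
tool_rot: [3.142, 0.004, 3.023]
contact_force: [-0.2, -0.6, -0.1]
opening: 0.0203
grip_force: 0.0
```

```bash
python3 -c "
from h import *
print(bslot(-.018,.034))"
```

```text
(array([0.59, 0.41, 4.41]), array([ 0. ,  0.2, -0.2]))
```

>>> step_arm:
  increments:
    - {"delta_pos": [0.3, 0.2, 0], "dr": [0, 0, 0], "fingers": 0.56}
    - {"delta_pos": [0.3, 0.2, 1.5], "dr": [0, 0, 0], "fingers": 0.56}
    - {"delta_pos": [0.3, 0.2, 3], "dr": [0, 0, 0], "fingers": 0.56}
    - {"delta_pos": [0.3, 0.2, 4.2], "dr": [0, 0, 0], "fingers": 0.56}
    - {"delta_pos": [0.3, 0.2, 4.2], "dr": [0, 0, 0], "fingers": 0.56}

```text
time: 12.95
tool_pos: [0.4488, 0.2856, 0.0351]
tool_rot: [-3.141, 0.002, 3.022]
contact_force: [0.5, -0.4, -0.5]
opening: 0.0201
grip_force: 0.0
```

>>> step_arm:
  increments:
    - {"delta_pos": [0, 0, 0], "dr": [0, 0, 0], "fingers": 1}
    - {"delta_pos": [0, 0, 0], "dr": [0, 0, 0], "fingers": 1}
    - {"delta_pos": [0, 0, 0], "dr": [0, 0, 0], "fingers": 1}
    - {"delta_pos": [0, 0, -3], "dr": [0, 0, 0], "fingers": 1}
    - {"delta_pos": [0, 0, -8], "dr": [0, 0, 0], "fingers": 1}
  newtons: 15

```text
time: 13.58
tool_pos: [0.448, 0.2854, 0.116]
tool_rot: [-3.14, 0.001, 3.022]
contact_force: [0.9, 0.6, -1.1]
opening: 0.0046
grip_force: 14.7
```

```bash
python3 -c "
from h import *
print(cslot(-.003,.16))"
```

```text
(array([-22.25, -31.93,  -4.31]), array([-0.1,  0. , -4.8]))
```

>>> step_arm:
  increments:
    - {"delta_pos": [-1, -1, -6], "dr": [0, 0, 0], "fingers": 1}
    - {"delta_pos": [-4, -5, -10], "dr": [0, 0, -1], "fingers": 1}
    - {"delta_pos": [-7.5, -10, -10.5], "dr": [0, 0, -2], "fingers": 1}
    - {"delta_pos": [-11, -15, -10.5], "dr": [0, 0, -3], "fingers": 1}
    - {"delta_pos": [-14.5, -20, -10.5], "dr": [0, 0, -4], "fingers": 1}

```text
time: 14.2
tool_pos: [0.5694, 0.0684, 0.2225]
tool_rot: [-3.142, 0.005, 3.093]
contact_force: [-0.1, 1.3, 0.2]
opening: 0.005
grip_force: 14.7
```

>>> step_arm:
  increments:
    - {"delta_pos": [-3, -4, 0], "dr": [0, 0, 0], "fingers": 1}
    - {"delta_pos": [-6, -8, 0], "dr": [0, 0, -0.5], "fingers": 1}
    - {"delta_pos": [-7.7, -11.9, 2], "dr": [0, 0, -0.8], "fingers": 1}
    - {"delta_pos": [-7.7, -11.9, 5], "dr": [0, 0, -0.8], "fingers": 1}
    - {"delta_pos": [-7.7, -11.9, 7], "dr": [0, 0, -0.8], "fingers": 1}

```text
time: 14.82
tool_pos: [0.6394, -0.0533, 0.1506]
tool_rot: [3.141, 0.002, 3.105]
contact_force: [0.8, 0.5, -0.6]
opening: 0.0045
grip_force: 14.8
```

```bash
python3 -c "
from h import *
print(cslot(-.003,.095), robot.observe()['tool_pos'])"
```

```text
(array([ 0.85, -0.5 ,  5.55]), array([ 0. ,  0.1, -0.1])) [ 0.63944207 -0.05330349  0.1505644 ]
```

>>> step_arm:
  increments:
    - {"delta_pos": [0.7, -0.4, 0.5], "dr": [0, 0, 0], "fingers": 1}
    - {"delta_pos": [0.7, -0.4, 2], "dr": [0, 0, 0], "fingers": 1}
    - {"delta_pos": [0.7, -0.4, 3.5], "dr": [0, 0, 0], "fingers": 1}
    - {"delta_pos": [0.7, -0.4, 3.6], "dr": [0, 0, 0], "fingers": 1}
    - {"delta_pos": [0.7, -0.4, 3.6], "dr": [0, 0, 0], "fingers": 1}

```text
time: 15.45
tool_pos: [0.6334, -0.0562, 0.1165]
tool_rot: [-3.141, 0.005, 3.106]
contact_force: [0.6, -0.2, -0.2]
opening: 0.0044
grip_force: 14.8
```

```bash
python3 -c "
from h import *
print(cslot(-.003,.095), robot.observe()['tool_pos'])"
```

```text
(array([ 0.26, -0.19,  2.15]), array([-0. ,  0.3, -0. ])) [ 0.63341834 -0.05618833  0.11648006]
```

>>> step_arm:
  increments:
    - {"delta_pos": [0.2, -0.2, 0], "dr": [0, 0, 0], "fingers": 1}
    - {"delta_pos": [0.2, -0.2, 0.6], "dr": [0, 0, 0], "fingers": 1}
    - {"delta_pos": [0.2, -0.2, 1.2], "dr": [0, 0, 0], "fingers": 1}
    - {"delta_pos": [0.2, -0.2, 1.8], "dr": [0, 0, 0], "fingers": 1}
    - {"delta_pos": [0.2, -0.2, 1.9], "dr": [0, 0, 0], "fingers": 1}

```text
time: 16.08
tool_pos: [0.6308, -0.0581, 0.0965]
tool_rot: [3.141, 0.003, 3.106]
contact_force: [-0.3, -0.9, -1.1]
opening: 0.0044
grip_force: 14.8
```

>>> step_arm:
  increments:
    - {"delta_pos": [0, 0, 0.1], "dr": [0, 0, 0], "fingers": 0.8}
    - {"delta_pos": [0, 0, 0.1], "dr": [0, 0, 0], "fingers": 0.65}
    - {"delta_pos": [0, 0, 0], "dr": [0, 0, 0], "fingers": 0.65}
    - {"delta_pos": [0, 0, -4], "dr": [0, 0, 0], "fingers": 0.65}
    - {"delta_pos": [1, 1, -9], "dr": [0, 0, 0], "fingers": 0.56}

```text
time: 16.7
tool_pos: [0.6208, -0.0482, 0.1873]
tool_rot: [3.141, 0.002, 3.105]
contact_force: [-0.2, 0.7, -0.1]
opening: 0.0198
grip_force: 0.0
```

```bash
python3 -c "
from h import *
print(bslot(.018,.10), robot.observe()['tool_pos'])"
```

```text
(array([18.34, 36.61,  8.69]), array([0. , 0.1, 4.5])) [ 0.62080786 -0.0481843   0.18727396]
```

>>> step_arm:
  increments:
    - {"delta_pos": [2.8, 5.5, 0], "dr": [0, 0, 1], "fingers": 0.56}
    - {"delta_pos": [5.6, 11, 0], "dr": [0, 0, 2], "fingers": 0.56}
    - {"delta_pos": [8.4, 16.5, 0], "dr": [0, 0, 3], "fingers": 0.56}
    - {"delta_pos": [11.2, 22, 0], "dr": [0, 0, 4], "fingers": 0.56}
    - {"delta_pos": [14, 27.5, 0], "dr": [0, 0, 4.5], "fingers": 0.56}

```text
time: 17.32
tool_pos: [0.4902, 0.2337, 0.1871]
tool_rot: [3.141, 0.005, 3.027]
contact_force: [0.0, -0.7, -0.1]
opening: 0.0206
grip_force: 0.0
```

>>> step_arm:
  increments:
    - {"delta_pos": [2.5, 5, 2], "dr": [0, 0, 0], "fingers": 0.56}
    - {"delta_pos": [4.3, 9, 6], "dr": [0, 0, 0], "fingers": 0.56}
    - {"delta_pos": [4.3, 9, 9], "dr": [0, 0, 0], "fingers": 0.56}
    - {"delta_pos": [4.3, 9, 10], "dr": [0, 0, 0], "fingers": 0.56}
    - {"delta_pos": [4.3, 9, 10], "dr": [0, 0, 0], "fingers": 0.56}

```text
time: 17.95
tool_pos: [0.4593, 0.3259, 0.0866]
tool_rot: [3.141, 0.004, 3.027]
contact_force: [0.7, -1.0, 0.8]
opening: 0.0204
grip_force: 0.0
```

```bash
python3 -c "
from h import *
print(bslot(.018,.034), robot.observe()['tool_pos'])"
```

```text
(array([ 0.83, -0.25,  5.26]), array([0. , 0.2, 0. ])) [0.45934717 0.32593242 0.08660978]
```

>>> step_arm:
  increments:
    - {"delta_pos": [0.7, -0.3, 0], "dr": [0, 0, 0], "fingers": 0.56}
    - {"delta_pos": [0.7, -0.3, 2], "dr": [0, 0, 0], "fingers": 0.56}
    - {"delta_pos": [0.7, -0.3, 4], "dr": [0, 0, 0], "fingers": 0.56}
    - {"delta_pos": [0.7, -0.3, 5.2], "dr": [0, 0, 0], "fingers": 0.56}
    - {"delta_pos": [0.7, -0.3, 5.2], "dr": [0, 0, 0], "fingers": 0.56}

```text
time: 18.58
tool_pos: [0.4518, 0.3238, 0.0344]
tool_rot: [3.142, 0.004, 3.027]
contact_force: [0.6, -0.2, -0.9]
opening: 0.0203
grip_force: 0.0
```

>>> step_arm:
  increments:
    - {"delta_pos": [0, 0, 0], "dr": [0, 0, 0], "fingers": 1}
    - {"delta_pos": [0, 0, 0], "dr": [0, 0, 0], "fingers": 1}
    - {"delta_pos": [0, 0, 0], "dr": [0, 0, 0], "fingers": 1}
    - {"delta_pos": [0, 0, -3], "dr": [0, 0, 0], "fingers": 1}
    - {"delta_pos": [0, 0, -9], "dr": [0, 0, 0], "fingers": 1}

```text
time: 19.2
tool_pos: [0.45, 0.3233, 0.1233]
tool_rot: [-3.139, -0.001, 3.027]
contact_force: [1.5, 0.4, 0.1]
opening: 0.0039
grip_force: 15.0
```

```bash
python3 -c "
from h import *
print(cslot(.032,.22), robot.observe()['tool_pos'])"
```

```text
(array([-22.03, -32.36,  -9.58]), array([-0.2, -0. , -4.5])) [0.45003517 0.32333078 0.12330544]
```

>>> step_arm:
  increments:
    - {"delta_pos": [-1, -1, -6], "dr": [0, 0, 0], "fingers": 1}
    - {"delta_pos": [-4, -5.5, -9.5], "dr": [0, 0, -1], "fingers": 1}
    - {"delta_pos": [-7.5, -11, -9.5], "dr": [0, 0, -2], "fingers": 1}
    - {"delta_pos": [-11, -16, -9.5], "dr": [0, 0, -3], "fingers": 1}
    - {"delta_pos": [-14.5, -21, -9.5], "dr": [0, 0, -4], "fingers": 1}

```text
time: 19.82
tool_pos: [0.5712, 0.0985, 0.2204]
tool_rot: [3.141, 0.005, 3.098]
contact_force: [1.5, -0.6, -0.6]
opening: 0.0045
grip_force: 15.0
```

>>> step_arm:
  increments:
    - {"delta_pos": [-3, -4.5, 0], "dr": [0, 0, 0], "fingers": 1}
    - {"delta_pos": [-6, -9, 0], "dr": [0, 0, -0.5], "fingers": 1}
    - {"delta_pos": [-7, -11.5, 2], "dr": [0, 0, -0.5], "fingers": 1}
    - {"delta_pos": [-7, -11.5, 5], "dr": [0, 0, -0.5], "fingers": 1}
    - {"delta_pos": [-7, -11.5, 7], "dr": [0, 0, -0.5], "fingers": 1}

```text
time: 20.45
tool_pos: [0.6351, -0.0184, 0.1485]
tool_rot: [3.141, 0.002, 3.105]
contact_force: [0.2, 0.0, -0.8]
opening: 0.0042
grip_force: 15.0
```

```bash
python3 -c "
from h import *
print(cslot(.032,.095), robot.observe()['tool_pos'])"
```

```text
(array([ 0.3 , -0.48,  5.35]), array([ 0. ,  0.1, -0.1])) [ 0.63512529 -0.01838718  0.14854754]
```

>>> step_arm:
  increments:
    - {"delta_pos": [0.2, -0.5, 0.5], "dr": [0, 0, 0], "fingers": 1}
    - {"delta_pos": [0.2, -0.5, 2], "dr": [0, 0, 0], "fingers": 1}
    - {"delta_pos": [0.2, -0.5, 3.3], "dr": [0, 0, 0], "fingers": 1}
    - {"delta_pos": [0.2, -0.5, 3.3], "dr": [0, 0, 0], "fingers": 1}
    - {"delta_pos": [0.2, -0.5, 3.3], "dr": [0, 0, 0], "fingers": 1}

```text
time: 21.08
tool_pos: [0.634, -0.0226, 0.1177]
tool_rot: [-3.141, 0.005, 3.106]
contact_force: [-0.1, -0.3, -0.9]
opening: 0.0047
grip_force: 15.0
```

```bash
python3 -c "
from h import *
print(cslot(.032,.095), robot.observe()['tool_pos'])"
```

```text
(array([ 0.2 , -0.04,  2.27]), array([-0. ,  0.3, -0. ])) [ 0.63404269 -0.02264721  0.1177135 ]
```

>>> step_arm:
  increments:
    - {"delta_pos": [0.2, -0.05, 0.4], "dr": [0, 0, 0], "fingers": 1}
    - {"delta_pos": [0.2, -0.05, 0.9], "dr": [0, 0, 0], "fingers": 1}
    - {"delta_pos": [0.2, -0.05, 1.4], "dr": [0, 0, 0], "fingers": 1}
    - {"delta_pos": [0.2, -0.05, 2], "dr": [0, 0, 0], "fingers": 1}
    - {"delta_pos": [0.2, -0.05, 2.1], "dr": [0, 0, 0], "fingers": 1}

```text
time: 21.7
tool_pos: [0.6315, -0.023, 0.0956]
tool_rot: [3.141, 0.003, 3.106]
contact_force: [-0.4, 1.0, 0.5]
opening: 0.0047
grip_force: 15.0
```

>>> step_arm:
  increments:
    - {"delta_pos": [0, 0, 0.1], "dr": [0, 0, 0], "fingers": 0.8}
    - {"delta_pos": [0, 0, 0.1], "dr": [0, 0, 0], "fingers": 0.65}
    - {"delta_pos": [0, 0, 0], "dr": [0, 0, 0], "fingers": 0.65}
    - {"delta_pos": [0, 0, -4], "dr": [0, 0, 0], "fingers": 0.65}
    - {"delta_pos": [1, 1, -9], "dr": [0, 0, 0], "fingers": 0.56}

```text
time: 22.32
tool_pos: [0.6214, -0.0133, 0.1863]
tool_rot: [-3.142, 0.002, 3.105]
contact_force: [0.7, -0.1, 0.3]
opening: 0.0193
grip_force: 0.0
```

```bash
python3 -c "
from h import *
print(bslot(.054,.10), robot.observe()['tool_pos'])"
```

```text
(array([18.  , 36.71,  8.59]), array([0. , 0.1, 4.5])) [ 0.6213856  -0.01328606  0.18625341]
```

>>> step_arm:
  increments:
    - {"delta_pos": [2.8, 5.5, 0], "dr": [0, 0, 1], "fingers": 0.56}
    - {"delta_pos": [5.6, 11, 0], "dr": [0, 0, 2], "fingers": 0.56}
    - {"delta_pos": [8.4, 16.5, 0], "dr": [0, 0, 3], "fingers": 0.56}
    - {"delta_pos": [11.2, 22, 0], "dr": [0, 0, 4], "fingers": 0.56}
    - {"delta_pos": [14, 27.5, 0], "dr": [0, 0, 4.5], "fingers": 0.56}

```text
time: 22.95
tool_pos: [0.4908, 0.2687, 0.1861]
tool_rot: [3.141, 0.005, 3.027]
contact_force: [1.2, 0.4, 0.4]
opening: 0.02
grip_force: 0.0
```

>>> step_arm:
  increments:
    - {"delta_pos": [2.5, 5, 2], "dr": [0, 0, 0], "fingers": 0.56}
    - {"delta_pos": [4.8, 8.8, 6], "dr": [0, 0, 0], "fingers": 0.56}
    - {"delta_pos": [4.8, 8.8, 9], "dr": [0, 0, 0], "fingers": 0.56}
    - {"delta_pos": [4.8, 8.8, 10], "dr": [0, 0, 0], "fingers": 0.56}
    - {"delta_pos": [4.8, 8.8, 10], "dr": [0, 0, 0], "fingers": 0.56}

```text
time: 23.58
tool_pos: [0.4548, 0.3595, 0.0856]
tool_rot: [3.141, 0.004, 3.027]
contact_force: [-0.2, -0.5, 1.1]
opening: 0.0202
grip_force: 0.0
```

```bash
python3 -c "
from h import *
print(bslot(.054,.034), robot.observe()['tool_pos'])"
```

```text
(array([-0.01,  0.07,  5.16]), array([0. , 0.2, 0. ])) [0.45483518 0.35951613 0.08559835]
```

>>> step_arm:
  increments:
    - {"delta_pos": [0, 0, 1], "dr": [0, 0, 0], "fingers": 0.56}
    - {"delta_pos": [0, 0, 2.5], "dr": [0, 0, 0], "fingers": 0.56}
    - {"delta_pos": [0, 0, 4], "dr": [0, 0, 0], "fingers": 0.56}
    - {"delta_pos": [0, 0, 5.1], "dr": [0, 0, 0], "fingers": 0.56}
    - {"delta_pos": [0, 0, 5.1], "dr": [0, 0, 0], "fingers": 0.56}

```text
time: 24.2
tool_pos: [0.454, 0.3595, 0.0331]
tool_rot: [-3.14, 0.002, 3.027]
contact_force: [0.0, -0.1, -0.3]
opening: 0.0207
grip_force: 0.0
```

>>> step_arm:
  increments:
    - {"delta_pos": [0, 0, 0], "dr": [0, 0, 0], "fingers": 1}
    - {"delta_pos": [0, 0, 0], "dr": [0, 0, 0], "fingers": 1}
    - {"delta_pos": [0, 0, 0], "dr": [0, 0, 0], "fingers": 1}
    - {"delta_pos": [0, 0, -3], "dr": [0, 0, 0], "fingers": 1}
    - {"delta_pos": [0, 0, -9], "dr": [0, 0, 0], "fingers": 1}

```text
time: 24.82
tool_pos: [0.4528, 0.359, 0.1233]
tool_rot: [-3.138, -0.0, 3.027]
contact_force: [0.5, 0.1, -0.5]
opening: 0.0051
grip_force: 15.0
```

```bash
python3 -c "
from h import *
print(cslot(.068,.22), robot.observe()['tool_pos'])"
```

```text
(array([-21.88, -32.35,  -9.57]), array([-0.2, -0. , -4.5])) [0.45284862 0.35901017 0.12327992]
```

>>> step_arm:
  increments:
    - {"delta_pos": [-1, -1, -6], "dr": [0, 0, 0], "fingers": 1}
    - {"delta_pos": [-4, -5.5, -9.5], "dr": [0, 0, -1], "fingers": 1}
    - {"delta_pos": [-7.5, -11, -9.5], "dr": [0, 0, -2], "fingers": 1}
    - {"delta_pos": [-11, -16, -9.5], "dr": [0, 0, -3], "fingers": 1}
    - {"delta_pos": [-14.5, -21, -9.5], "dr": [0, 0, -4], "fingers": 1}

```text
time: 25.45
tool_pos: [0.5739, 0.1342, 0.2205]
tool_rot: [3.141, 0.005, 3.098]
contact_force: [1.6, 0.8, -0.8]
opening: 0.0044
grip_force: 15.0
```

>>> step_arm:
  increments:
    - {"delta_pos": [-3, -4.5, 0], "dr": [0, 0, 0], "fingers": 1}
    - {"delta_pos": [-6, -9, 0], "dr": [0, 0, -0.5], "fingers": 1}
    - {"delta_pos": [-6.8, -12, 2], "dr": [0, 0, -0.5], "fingers": 1}
    - {"delta_pos": [-6.8, -12, 5], "dr": [0, 0, -0.5], "fingers": 1}
    - {"delta_pos": [-6.8, -12, 7], "dr": [0, 0, -0.5], "fingers": 1}

```text
time: 26.08
tool_pos: [0.6357, 0.0123, 0.1488]
tool_rot: [3.141, 0.003, 3.105]
contact_force: [0.3, 0.5, 0.6]
opening: 0.0039
grip_force: 15.0
```

```bash
python3 -c "
from h import *
print(cslot(.068,.095), robot.observe()['tool_pos'])"
```

```text
(array([0.25, 0.05, 5.38]), array([ 0. ,  0.2, -0.1])) [0.63568576 0.01234946 0.14878225]
```

>>> step_arm:
  increments:
    - {"delta_pos": [0.2, 0, 1], "dr": [0, 0, 0], "fingers": 1}
    - {"delta_pos": [0.2, 0, 2], "dr": [0, 0, 0], "fingers": 1}
    - {"delta_pos": [0.2, 0, 3.2], "dr": [0, 0, 0], "fingers": 1}
    - {"delta_pos": [0.2, 0, 3.2], "dr": [0, 0, 0], "fingers": 1}
    - {"delta_pos": [0.2, 0, 3.2], "dr": [0, 0, 0], "fingers": 1}

```text
time: 26.7
tool_pos: [0.6347, 0.0132, 0.1187]
tool_rot: [-3.142, 0.005, 3.106]
contact_force: [-0.1, 0.4, -0.3]
opening: 0.0043
grip_force: 15.0
```

```bash
python3 -c "
from h import *
print(cslot(.068,.095), robot.observe()['tool_pos'])"
```

```text
(array([ 0.14, -0.03,  2.37]), array([-0. ,  0.3, -0. ])) [0.6346705  0.01316828 0.1186871 ]
```

>>> step_arm:
  increments:
    - {"delta_pos": [0.15, -0.05, 0.4], "dr": [0, 0, 0], "fingers": 1}
    - {"delta_pos": [0.15, -0.05, 0.9], "dr": [0, 0, 0], "fingers": 1}
    - {"delta_pos": [0.15, -0.05, 1.5], "dr": [0, 0, 0], "fingers": 1}
    - {"delta_pos": [0.15, -0.05, 2], "dr": [0, 0, 0], "fingers": 1}
    - {"delta_pos": [0.15, -0.05, 2.2], "dr": [0, 0, 0], "fingers": 1}

```text
time: 27.32
tool_pos: [0.6328, 0.0129, 0.0958]
tool_rot: [3.141, 0.004, 3.106]
contact_force: [-0.1, 1.6, 0.7]
opening: 0.0046
grip_force: 15.0
```

>>> step_arm:
  increments:
    - {"delta_pos": [0, 0, 0.1], "dr": [0, 0, 0], "fingers": 0.8}
    - {"delta_pos": [0, 0, 0.1], "dr": [0, 0, 0], "fingers": 0.67}
    - {"delta_pos": [0, 0, 0], "dr": [0, 0, 0], "fingers": 0.67}
    - {"delta_pos": [0, 0, -4], "dr": [0, 0, 0], "fingers": 0.67}
    - {"delta_pos": [2, 3, -9], "dr": [0, 0, 0], "fingers": 0.5}

```text
time: 27.95
tool_pos: [0.6138, 0.0419, 0.1862]
tool_rot: [-3.141, 0.003, 3.103]
contact_force: [0.3, 0.5, 0.3]
opening: 0.0209
grip_force: 0.0
```

>>> step_arm:
  increments:
    - {"delta_pos": [4, 5, 0], "dr": [0, 0, 0], "fingers": 0}
    - {"delta_pos": [8, 10, 0], "dr": [0, 0, 0], "fingers": -0.3}
    - {"delta_pos": [12, 15, 0], "dr": [0, 0, 0], "fingers": -0.3}
    - {"delta_pos": [16, 20, 0], "dr": [0, 0, 0], "fingers": -0.3}
    - {"delta_pos": [18, 24, 0], "dr": [0, 0, 0], "fingers": -0.3}

```text
time: 28.58
tool_pos: [0.4406, 0.2912, 0.186]
tool_rot: [3.141, 0.005, 3.107]
contact_force: [0.2, -0.2, -0.1]
opening: 0.0593
grip_force: 0.0
```

```bash
python3 - <<'E'
from h import *
print(robot.observe()['tool_pos'])
t=snap("top","top5.png");s=snap("side","side5.png")
a=cv2.resize(t[135:255,135:345,::-1],None,fx=3.7,fy=3.7,interpolation=cv2.INTER_CUBIC)
b=cv2.resize(s[165:275,220:300,::-1],None,fx=1,fy=1,interpolation=cv2.INTER_CUBIC)
cv2.imwrite("pics/c8.png",a)
E
```

```text
[0.44061243 0.29116141 0.18601811]
```

View pics/c8.png

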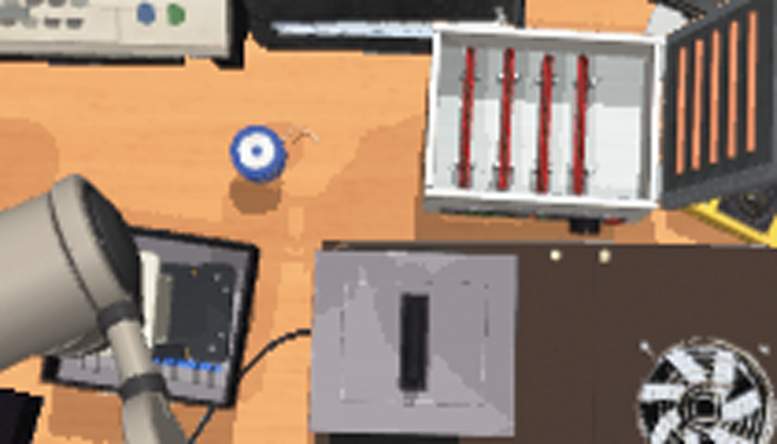

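All four modules stand in their slots. The box lid's handle is at crop position (414,342). I'll locate it precisely.

```bash
python3 - <<'E'
from h import *
t=cv2.imread("pics/top5.png");v=t.max(2)
m=(v<60).astype('u1');n,l,st,ce=cv2.connectedComponentsWithStats(m);k=l[227,246];print(st[k],ce[k])
cn=max(cv2.findContours((l==k).astype('u1'),0,2)[0],key=cv2.contourArea);r=cv2.minAreaRect(cn);print(r)
c=onz("top",r[0],.142);print(c)
f=lambda p:(p[0]/3.7+135-.37,p[1]/3.7+135-.37)
P=np.array([onz("top",f(p),.119) for p in[(314,250),(517,255),(514,437),(311,433)]]);print(P.round(4),P.mean(0))
for i in range(4):
    e=P[(i+1)%4]-P[i];print(np.linalg.norm(e).round(4),np.degrees(np.arctan2(e[1],e[0])).round(1))
print(to([.421,.06,.20],[np.pi,0,np.pi]))
E
```

```text
[244 215   6  25 150] [246.5 227. ]
((246.5, 227.0), (24.0, 5.0), 90.0)
[0.42372673 0.05895013 0.142     ]
[[ 0.5034  0.1492  0.119 ]
 [ 0.5032 -0.0307  0.119 ]
 [ 0.3439 -0.0301  0.119 ]
 [ 0.3438  0.1463  0.119 ]] [0.42358569 0.05869022 0.119     ]
0.1799 -90.1
0.1592 179.8
0.1765 90.0
0.1597 1.0
(array([  1.18, -23.38,  -1.45]), array([ 0.1,  0.3, -1.7]))
```

>>> step_arm:
  increments:
    - {"delta_pos": [0.3, -6, -1], "dr": [0, 0, -0.5], "fingers": -0.3}
    - {"delta_pos": [0.6, -12, -1.5], "dr": [0, 0, -1], "fingers": -0.3}
    - {"delta_pos": [0.9, -18, -1.5], "dr": [0, 0, -1.7], "fingers": -0.3}
    - {"delta_pos": [1.2, -23.4, -1], "dr": [0, 0, -1.7], "fingers": -0.3}
    - {"delta_pos": [1.2, -23.4, 1], "dr": [0, 0, -1.7], "fingers": -0.3}

```text
time: 29.3
tool_pos: [0.4229, 0.0521, 0.1763]
tool_rot: [-3.14, 0.008, 3.13]
contact_force: [0.2, 1.0, -0.3]
opening: 0.0595
grip_force: 0.0
```

```bash
python3 -c "
from h import *
print(to([.421,.0597,.127],[np.pi,0,np.pi]), robot.observe()['tool_pos'])"
```

```text
(array([0.24, 0.76, 4.93]), array([-0.1,  0.4, -0.7])) [0.422879   0.05214234 0.17628145]
```

>>> step_arm:
  increments:
    - {"delta_pos": [0.2, 0.6, 1], "dr": [0, 0, -0.6], "fingers": -0.3}
    - {"delta_pos": [0.2, 0.6, 2.5], "dr": [0, 0, -0.6], "fingers": -0.3}
    - {"delta_pos": [0.2, 0.6, 4], "dr": [0, 0, -0.6], "fingers": -0.3}
    - {"delta_pos": [0.2, 0.6, 4.8], "dr": [0, 0, -0.6], "fingers": -0.3}
    - {"delta_pos": [0.2, 0.6, 4.9], "dr": [0, 0, -0.6], "fingers": -0.3}

```text
time: 29.92
tool_pos: [0.4201, 0.0627, 0.1261]
tool_rot: [-3.141, 0.004, -3.136]
contact_force: [0.1, -0.5, 0.0]
opening: 0.0599
grip_force: 0.0
```

>>> step_arm:
  increments:
    - {"delta_pos": [0, 0, 0], "dr": [0, 0, 0], "fingers": 1}
    - {"delta_pos": [0, 0, 0], "dr": [0, 0, 0], "fingers": 1}
    - {"delta_pos": [0, 0, 0], "dr": [0, 0, 0], "fingers": 1}
    - {"delta_pos": [0, 0, 0], "dr": [0, 0, 0], "fingers": 1}
    - {"delta_pos": [0, 0, 0], "dr": [0, 0, 0], "fingers": 1}
  newtons: 25

```text
time: 30.55
tool_pos: [0.4203, 0.0621, 0.1264]
tool_rot: [-3.141, 0.005, -3.137]
contact_force: [0.4, -1.0, 0.7]
opening: 0.0144
grip_force: 0.4
```

>>> step_arm:
  increments:
    - {"delta_pos": [0, 0, 0], "dr": [0, 0, 0], "fingers": 1}
    - {"delta_pos": [0, 0, 0], "dr": [0, 0, 0], "fingers": 1}
    - {"delta_pos": [0, 0, -3], "dr": [0, 0, 0], "fingers": 1}
    - {"delta_pos": [0, 1, -8], "dr": [0, 0, 0], "fingers": 1}
    - {"delta_pos": [0, 3, -10], "dr": [0, 0, 0], "fingers": 1}

```text
time: 31.18
tool_pos: [0.4206, 0.0923, 0.2286]
tool_rot: [-3.142, 0.008, -3.138]
contact_force: [-0.2, 0.2, -2.2]
opening: 0.014
grip_force: 25.0
```

```bash
python3 -c "
from h import *
print(to([.4453,.3083,.22],[np.pi,0,3.025]), robot.observe()['tool_pos'])"
```

```text
(array([-2.54, 21.59,  0.88]), array([0. , 0.4, 6.9])) [0.42056551 0.0923479  0.22862263]
```

>>> step_arm:
  increments:
    - {"delta_pos": [-0.6, 5.5, 0], "dr": [0, 0.3, 2], "fingers": 1}
    - {"delta_pos": [-1.2, 11, 0], "dr": [0, 0.3, 4], "fingers": 1}
    - {"delta_pos": [-1.9, 16.5, 0], "dr": [0, 0.3, 6], "fingers": 1}
    - {"delta_pos": [-2.5, 21.5, 1], "dr": [0, 0.3, 6.9], "fingers": 1}
    - {"delta_pos": [-2.5, 21.6, 4], "dr": [0, 0.3, 6.9], "fingers": 1}

```text
time: 31.8
tool_pos: [0.4443, 0.312, 0.1863]
tool_rot: [3.139, 0.001, 3.029]
contact_force: [-0.7, -0.1, -1.6]
opening: 0.0142
grip_force: 25.0
```

>>> step_arm:
  increments:
    - {"delta_pos": [0, 0, 4], "dr": [0, 0, 0], "fingers": 1}
    - {"delta_pos": [0, 0, 7], "dr": [0, 0, 0], "fingers": 1}
    - {"delta_pos": [0, 0, 9.5], "dr": [0, 0, 0], "fingers": 1}
    - {"delta_pos": [0, 0, 9.5], "dr": [0, 0, 0], "fingers": 1}
    - {"delta_pos": [0, 0, 9.5], "dr": [0, 0, 0], "fingers": 1}

```text
time: 32.42
tool_pos: [0.4443, 0.3086, 0.0921]
tool_rot: [3.141, -0.0, 3.026]
contact_force: [0.6, 0.2, -0.7]
opening: 0.0135
grip_force: 25.0
```

```bash
python3 -c "
from h import *
print(to([.4453,.3083,.0635],[np.pi,0,3.025]), robot.observe()['tool_pos'])"
```

```text
(array([-0.11, -0.02,  2.86]), array([ 0., -0.,  0.])) [0.44427099 0.30863485 0.09213971]
```

>>> step_arm:
  increments:
    - {"delta_pos": [-0.1, 0, 0.8], "dr": [0, 0, 0], "fingers": 1}
    - {"delta_pos": [-0.1, 0, 1.6], "dr": [0, 0, 0], "fingers": 1}
    - {"delta_pos": [-0.1, 0, 2.2], "dr": [0, 0, 0], "fingers": 1}
    - {"delta_pos": [-0.1, 0, 2.7], "dr": [0, 0, 0], "fingers": 1}
    - {"delta_pos": [-0.1, 0, 2.9], "dr": [0, 0, 0], "fingers": 1}

```text
time: 33.05
tool_pos: [0.4448, 0.3082, 0.0643]
tool_rot: [-3.142, -0.0, 3.026]
contact_force: [-9.8, -5.2, 31.0]
opening: 0.0137
grip_force: 25.0
```

>>> step_arm:
  increments:
    - {"delta_pos": [0, 0, -0.1], "dr": [0, 0, 0], "fingers": 1}
    - {"delta_pos": [0, 0, -0.1], "dr": [0, 0, 0], "fingers": -0.3}
    - {"delta_pos": [0, 0, -0.1], "dr": [0, 0, 0], "fingers": -0.3}
    - {"delta_pos": [0, 0, -6], "dr": [0, 0, 0], "fingers": -0.3}
    - {"delta_pos": [0, 0, -12], "dr": [0, 0, 0], "fingers": -0.3}

```text
time: 33.67
tool_pos: [0.4446, 0.308, 0.183]
tool_rot: [-3.14, -0.003, 3.026]
contact_force: [1.9, 1.4, 1.0]
opening: 0.0491
grip_force: 0.0
```

```bash
python3 -c "
from h import *
print(to([.43,-.392,.22],[np.pi,0,np.pi-np.radians(4)]), robot.observe()['tool_pos'])"
```

```text
(array([ -6.65, -69.71,  -3.64]), array([-0.1, -0.2, -2.6])) [0.44456169 0.30803714 0.18297188]
```

>>> step_arm:
  increments:
    - {"delta_pos": [-0.5, -6, -1], "dr": [0, 0, -0.5], "fingers": -0.3}
    - {"delta_pos": [-1.1, -12, -3], "dr": [0, 0, -1], "fingers": -0.3}
    - {"delta_pos": [-1.7, -18, -4], "dr": [0, 0, -1.5], "fingers": -0.3}
    - {"delta_pos": [-2.3, -24, -4], "dr": [0, 0, -2], "fingers": -0.3}
    - {"delta_pos": [-2.9, -30, -4], "dr": [0, 0, -2.6], "fingers": -0.3}

```text
time: 34.3
tool_pos: [0.439, 0.0051, 0.2225]
tool_rot: [-3.142, 0.0, 3.072]
contact_force: [1.7, 0.0, -0.5]
opening: 0.0598
grip_force: 0.0
```

>>> step_arm:
  increments:
    - {"delta_pos": [0, -6, 0], "dr": [0, 0, 0], "fingers": -0.3}
    - {"delta_pos": [0, -12, 0], "dr": [0, 0, 0], "fingers": -0.3}
    - {"delta_pos": [-0.5, -18, 0], "dr": [0, 0, 0], "fingers": -0.3}
    - {"delta_pos": [-1, -24, 0], "dr": [0, 0, 0], "fingers": -0.3}
    - {"delta_pos": [-1.5, -30, 0], "dr": [0, 0, 0], "fingers": -0.3}

```text
time: 34.92
tool_pos: [0.4326, -0.2955, 0.2222]
tool_rot: [3.142, -0.001, 3.071]
contact_force: [0.8, 0.4, -0.2]
opening: 0.0598
grip_force: 0.0
```

```bash
python3 - <<'E'
from h import *
print(to([.43,-.392,.12],[np.pi,0,np.pi-np.radians(4)]), robot.observe()['tool_pos'])
t=snap("top","top6.png");s=snap("side","side6.png")
hsv=cv2.cvtColor(t[:,:,::-1].copy(),cv2.COLOR_BGR2HSV)
m=cv2.inRange(hsv,(0,0,70),(179,75,200)); m=cv2.morphologyEx(m,cv2.MORPH_OPEN,np.ones((3,3)))
n,l,st,ce=cv2.connectedComponentsWithStats(m);k=l[210,160]
cn=max(cv2.findContours((l==k).astype('u1'),0,2)[0],key=cv2.contourArea);r=cv2.minAreaRect(cn);print(r,onz("top",r[0],.057))
b=cv2.resize(s[100:300,80:320,::-1],None,fx=3.2,fy=3,interpolation=cv2.INTER_CUBIC)
cv2.imwrite("pics/c9.png",b)
E
```

```text
(array([-0.43, -9.64, 10.22]), array([ 0. , -0. , -0.1])) [ 0.43263846 -0.29551597  0.22223392]
((173.95999145507812, 219.27999877929688), (53.457279205322266, 46.66904830932617), 8.130102157592773) [0.44763684 0.30742135 0.057     ]
```

View pics/c9.png

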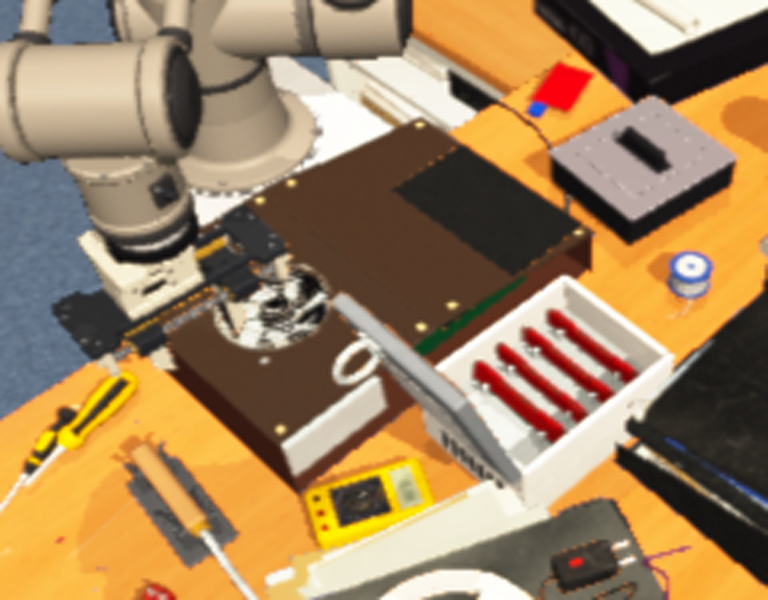

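```bash
python3 - <<'E'
from h import *
f=lambda p:(p[0]/4.3+215-.38,p[1]/4.3+125-.38)
for q,z in(((612,340),.102),((612,560),.102),((557,515),.12),((475,437),.12),((548,450),.105)): print(q,onz("top",f(q),z).round(3))
t=snap("top","top7.png")
c=cv2.resize(t[180:265,340:400,::-1],None,fx=7,fy=7,interpolation=cv2.INTER_CUBIC);cv2.imwrite("pics/c10.png",c)
E
```

```text
(612, 340) [ 0.511 -0.309  0.102]
(612, 560) [ 0.342 -0.306  0.102]
(557, 515) [ 0.375 -0.259  0.12 ]
(475, 437) [ 0.433 -0.197  0.12 ]
(548, 450) [ 0.424 -0.257  0.105]
```

View pics/c10.png

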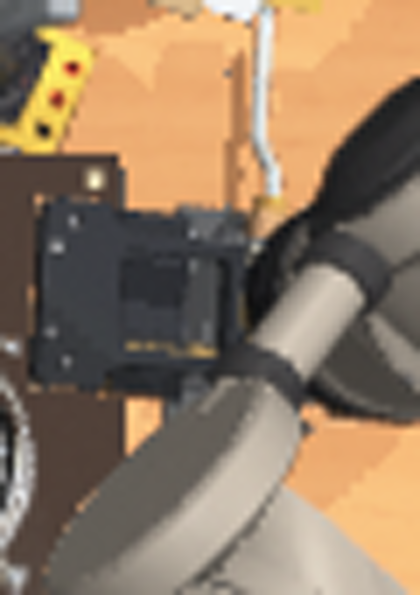

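>>> step_arm:
  increments:
    - {"delta_pos": [-0.5, -5, 0], "dr": [0, 0, 0], "fingers": -0.3}
    - {"delta_pos": [-1.4, -9.6, 3], "dr": [0, 0, 0], "fingers": -0.3}
    - {"delta_pos": [-1.4, -9.6, 7], "dr": [0, 0, 0], "fingers": -0.3}
    - {"delta_pos": [-1.4, -9.6, 10], "dr": [0, 0, 0], "fingers": -0.3}
    - {"delta_pos": [-1.4, -9.6, 10], "dr": [0, 0, 0], "fingers": -0.3}

```text
time: 35.7
tool_pos: [0.4393, -0.3876, 0.1201]
tool_rot: [3.137, -0.005, 3.072]
contact_force: [-0.2, -0.6, 0.2]
opening: 0.0597
grip_force: 0.0
```

```bash
python3 -c "
from h import *
print(to([.442,-.392,.048],[np.pi,0,np.pi-np.radians(4.2)]), robot.observe()['tool_pos'])"
```

```text
(array([-0.34, -0.45,  7.21]), array([ 0.3, -0.3,  0.2])) [ 0.43927249 -0.38763125  0.1201244 ]
```

>>> step_arm:
  increments:
    - {"delta_pos": [-0.2, -0.3, 1.5], "dr": [0, 0, 0], "fingers": -0.3}
    - {"delta_pos": [-0.2, -0.3, 3], "dr": [0, 0, 0], "fingers": -0.3}
    - {"delta_pos": [-0.2, -0.3, 5], "dr": [0, 0, 0], "fingers": -0.3}
    - {"delta_pos": [-0.2, -0.3, 7], "dr": [0, 0, 0], "fingers": -0.3}
    - {"delta_pos": [-0.2, -0.3, 7.2], "dr": [0, 0, 0], "fingers": -0.3}

```text
time: 36.33
tool_pos: [0.4411, -0.3925, 0.049]
tool_rot: [3.14, -0.003, 3.071]
contact_force: [-0.2, -0.2, -0.7]
opening: 0.0597
grip_force: 0.0
```

>>> step_arm:
  increments:
    - {"delta_pos": [0, 0, 0], "dr": [0, 0, 0], "fingers": 0.3}
    - {"delta_pos": [0, 0, 0], "dr": [0, 0, 0], "fingers": 0.6}
    - {"delta_pos": [0, 0, 0], "dr": [0, 0, 0], "fingers": 1}
    - {"delta_pos": [0, 0, 0], "dr": [0, 0, 0], "fingers": 1}
    - {"delta_pos": [0, 0, 0], "dr": [0, 0, 0], "fingers": 1}
  newtons: 50

```text
time: 36.95
tool_pos: [0.4418, -0.3933, 0.0507]
tool_rot: [-3.141, -0.001, 3.071]
contact_force: [-0.1, 0.6, 2.6]
opening: 0.0213
grip_force: 49.9
```

```bash
cat >> h.py <<'E'
def ring(th):
    p=th+np.arctan2(.0365,.195); r=np.hypot(.0365,.195); return -.105+r*np.cos(p), .1205+r*np.sin(p)
def hookto(px,py,pz):  # prong in chest frame -> deltas
    return to([*w(CH,CY,px-.155,py),pz+.020],[np.pi,0,np.pi+CY])
E
python3 - <<'E'
from h import *
s=cv2.imread("pics/side6.png")
c=s[200:240,178:215];cv2.imwrite("pics/c11.png",cv2.resize(c,None,fx=14,fy=14,interpolation=cv2.INTER_CUBIC))
for th in(1.65,1.7,1.75,1.8,1.85,1.9):
    y,z=ring(th);p=w(CH,CY,-.025,y);print(th,p.round(3),z.round(3),proj("side",[*p,z]).round(1))
y,z=ring(1.82);print(y,z,hookto(-.08,y,z-.005))
E
```

```text
1.65 [ 0.601 -0.211] 0.312 [200.3 210.3]
1.7 [ 0.6  -0.22] 0.309 [197.6 213. ]
1.75 [ 0.6  -0.23] 0.306 [195.  215.7]
1.8 [ 0.6   -0.239] 0.302 [192.4 218.5]
1.85 [ 0.599 -0.248] 0.298 [189.9 221.4]
1.9 [ 0.599 -0.257] 0.293 [187.6 224.3]
-0.1884657836480593 0.30047420081782655 (array([  6.34,  15.4 , -26.48]), array([-0., -0., -2.]))
```

>>> step_arm:
  increments:
    - {"delta_pos": [0, 0, 0], "dr": [0, 0, 0], "fingers": 1}
    - {"delta_pos": [0, 0, -2], "dr": [0, 0, 0], "fingers": 1}
    - {"delta_pos": [0, 0, -6], "dr": [0, 0, 0], "fingers": 1}
    - {"delta_pos": [0, 0, -12], "dr": [0, 0, 0], "fingers": 1}
    - {"delta_pos": [0, 0, -18], "dr": [0, 0, 0], "fingers": 1}

```text
time: 37.58
tool_pos: [0.4414, -0.393, 0.2314]
tool_rot: [3.141, -0.002, 3.071]
contact_force: [0.2, -0.8, -1.5]
opening: 0.0211
grip_force: 49.9
```

View pics/c11.png

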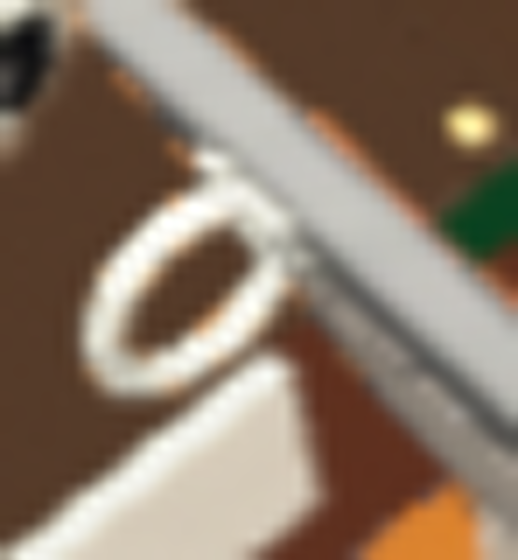

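```bash
python3 -c "
from h import *
y,z=ring(1.83);print(y,z,hookto(-.09,y,z-.004))"
```

```text
-0.19026132240628227 0.2996305582571885 (array([ 7.3 , 15.17, -8.39]), array([ 0.1, -0.1, -2. ]))
```

>>> step_arm:
  increments:
    - {"delta_pos": [2, 0, -4], "dr": [0, 0, 0], "fingers": 1}
    - {"delta_pos": [5, 2, -8], "dr": [0, 0, -1], "fingers": 1}
    - {"delta_pos": [7.3, 6, -8.4], "dr": [0, 0, -2], "fingers": 1}
    - {"delta_pos": [7.3, 11, -8.4], "dr": [0, 0, -2], "fingers": 1}
    - {"delta_pos": [7.3, 15.2, -8.4], "dr": [0, 0, -2], "fingers": 1}

```text
time: 38.2
tool_pos: [0.3792, -0.235, 0.3143]
tool_rot: [3.141, -0.001, 3.105]
contact_force: [-0.0, 0.4, -1.4]
opening: 0.0214
grip_force: 49.9
```

>>> step_arm:
  increments:
    - {"delta_pos": [0, 0, 0], "dr": [0, 0, 0], "fingers": 1}
    - {"delta_pos": [0, 0, 0], "dr": [0, 0, 0], "fingers": 1}
    - {"delta_pos": [0, 0, 0], "dr": [0, 0, 0], "fingers": 1}
    - {"delta_pos": [0, 0, 0], "dr": [0, 0, 0], "fingers": 1}
    - {"delta_pos": [0, 0, 0], "dr": [0, 0, 0], "fingers": 1}

```text
time: 38.83
tool_pos: [0.3797, -0.237, 0.3142]
tool_rot: [3.141, -0.001, 3.105]
contact_force: [-0.5, -0.5, -2.3]
opening: 0.0216
grip_force: 49.9
```

```bash
python3 - <<'E'
from h import *
y,z=ring(1.83);print(hookto(-.09,y,z-.004))
s=snap("side","side8.png");t=snap("top","top8.png")
c=cv2.resize(s[185:245,140:225,::-1],None,fx=9,fy=9,interpolation=cv2.INTER_CUBIC);cv2.imwrite("pics/c12.png",c)
o=robot.observe();r=R.from_euler('xyz',o["tool_rot"])
pr=o["tool_pos"]+r.apply([-.155,0,.020]);tip=o["tool_pos"]+r.apply([-.175,0,.020-.006])
for p in(pr,tip): print(p.round(3),(proj("side",p)-[140,185]+.45)*9, proj("top",p))
E
```

```text
(array([ 0.02,  0.04, -0.14]), array([ 0. , -0.1, -0.1]))
[ 0.535 -0.242  0.294] [331.76045306 205.59700315] [354.74819013 187.77272437]
[ 0.555 -0.243  0.3  ] [368.56759993 232.35864013] [355.52969357 180.40743613]
```

View pics/c12.png

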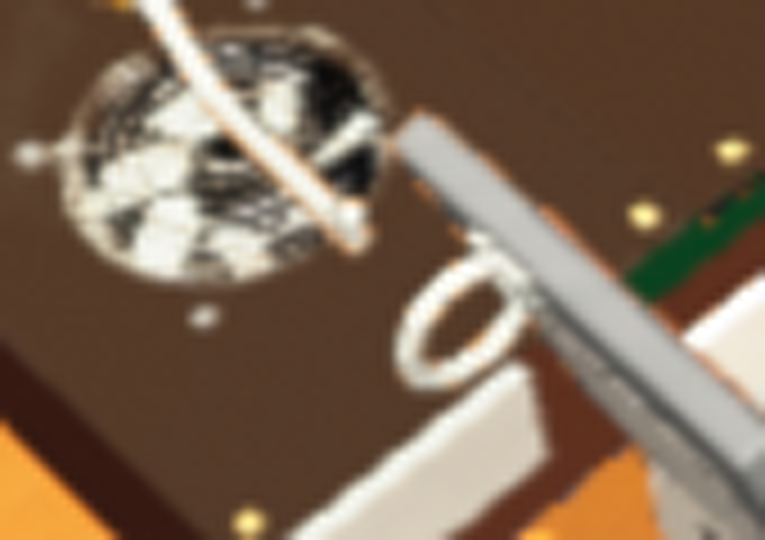

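>>> step_arm:
  increments:
    - {"delta_pos": [-1.5, 0, -0.1], "dr": [0, 0, 0], "fingers": 1}
    - {"delta_pos": [-3, 0, -0.1], "dr": [0, 0, 0], "fingers": 1}
    - {"delta_pos": [-4.5, 0, -0.1], "dr": [0, 0, 0], "fingers": 1}
    - {"delta_pos": [-5.5, 0, -0.1], "dr": [0, 0, 0], "fingers": 1}
    - {"delta_pos": [-6.5, 0, -0.1], "dr": [0, 0, 0], "fingers": 1}

```text
time: 39.55
tool_pos: [0.4455, -0.2388, 0.3151]
tool_rot: [3.141, -0.001, 3.106]
contact_force: [-0.3, -0.4, -1.1]
opening: 0.0212
grip_force: 49.9
```

>>> step_arm:
  increments:
    - {"delta_pos": [-0.5, 0, 0], "dr": [0, 0, 0], "fingers": 1}
    - {"delta_pos": [-1, 0, 0], "dr": [0, 0, 0], "fingers": 1}
    - {"delta_pos": [-1.5, 0, 0], "dr": [0, 0, 0], "fingers": 1}
    - {"delta_pos": [-2.2, 0, 0], "dr": [0, 0, 0], "fingers": 1}
    - {"delta_pos": [-2.2, 0, 0], "dr": [0, 0, 0], "fingers": 1}

```text
time: 40.17
tool_pos: [0.4671, -0.2397, 0.3152]
tool_rot: [3.141, -0.001, 3.106]
contact_force: [-0.0, 0.1, -1.1]
opening: 0.0215
grip_force: 49.9
```

```bash
python3 - <<'E'
from h import *
y,z=ring(1.83);print(hookto(-.005,y,z-.004))
s=snap("side","side9.png")
c=cv2.resize(s[185:245,140:225,::-1],None,fx=9,fy=9,interpolation=cv2.INTER_CUBIC);cv2.imwrite("pics/c13.png",c)
E
```

```text
(array([ 0.26,  0.  , -0.04]), array([ 0. , -0.1, -0. ]))
```

View pics/c13.png

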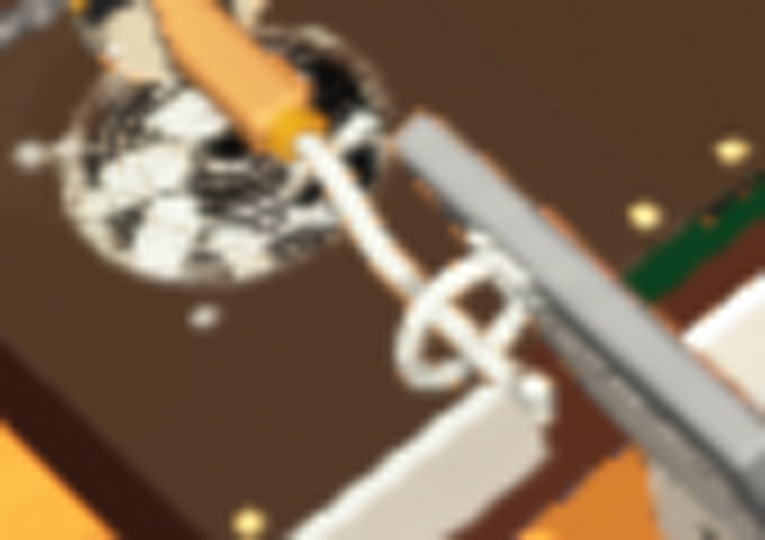

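```bash
python3 - <<'E'
from h import *
y0,z0=ring(1.83);z0-=.004
prev=np.zeros(2)
for i,th in enumerate(np.arange(1.83-.075,-.03,-.075)):
    y,z=ring(th); d=np.array([(y-y0)*100,-(z-z0)*100])
    if i%5==0 : base=prev
    print(i//5,round(th,3),(d-base).round(1)); prev=d
E
```

```text
0 1.755 [ 1.4 -1. ]
0 1.68 [ 2.8 -1.5]
0 1.605 [ 4.2 -1.9]
0 1.53 [ 5.7 -2.1]
0 1.455 [ 7.2 -2.3]
1 1.38 [ 1.5 -0. ]
1 1.305 [3. 0.]
1 1.23 [4.5 0.2]
1 1.155 [5.9 0.5]
1 1.08 [7.3 0.9]
2 1.005 [1.4 0.5]
2 0.93 [2.8 1.1]
2 0.855 [4.1 1.8]
2 0.78 [5.3 2.6]
2 0.705 [6.5 3.5]
3 0.63 [1.1 1. ]
3 0.555 [2.2 2. ]
3 0.48 [3.1 3.2]
3 0.405 [4.  4.4]
3 0.33 [4.8 5.6]
4 0.255 [0.7 1.3]
4 0.18 [1.3 2.7]
4 0.105 [1.7 4.1]
4 0.03 [2.1 5.5]
```

>>> step_arm:
  increments:
    - {"delta_pos": [0, 1.4, -1.0], "dr": [0, 0, 0], "fingers": 1}
    - {"delta_pos": [0, 2.8, -1.5], "dr": [0, 0, 0], "fingers": 1}
    - {"delta_pos": [0, 4.2, -1.9], "dr": [0, 0, 0], "fingers": 1}
    - {"delta_pos": [0, 5.7, -2.1], "dr": [0, 0, 0], "fingers": 1}
    - {"delta_pos": [0, 7.2, -2.3], "dr": [0, 0, 0], "fingers": 1}

```text
time: 40.85
tool_pos: [0.4694, -0.1665, 0.3386]
tool_rot: [-3.141, -0.001, 3.106]
contact_force: [-0.2, -1.5, -2.3]
opening: 0.0214
grip_force: 50.0
```

```bash
python3 - <<'E'
from h import *
y,z=ring(1.455);print(hookto(-.005,y,z))
s=snap("side","side10.png")
c=cv2.resize(s[175:245,150:250,::-1],None,fx=8,fy=8,interpolation=cv2.INTER_CUBIC);cv2.imwrite("pics/c14.png",c)
E
```

```text
(array([ 0.24, -0.16,  0.02]), array([-0., -0., -0.]))
```

View pics/c14.png

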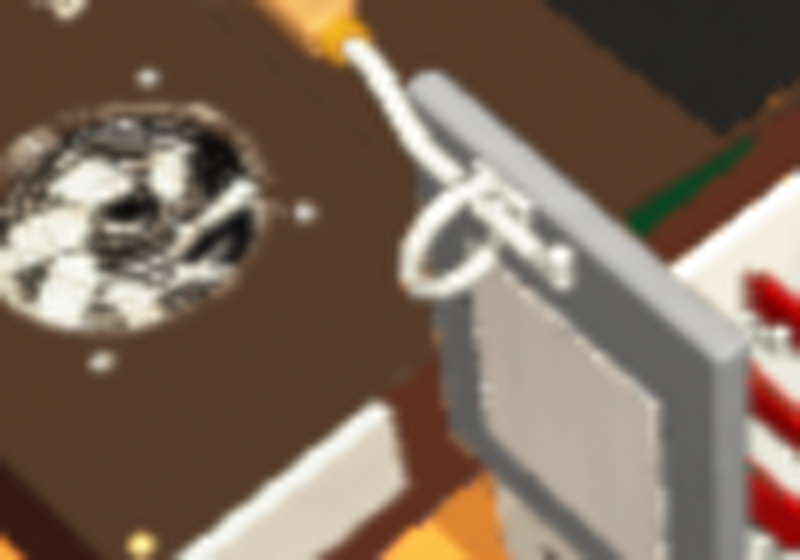

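I've miscounted: c14 was my 16th viewed picture, and the limit is 14. I won't view any more and will work from force readings and computed measurements. c14 shows the rod in the ring and the lid following, so I'll continue along the arc.

>>> step_arm:
  increments:
    - {"delta_pos": [0, 1.5, 0], "dr": [0, 0, 0], "fingers": 1}
    - {"delta_pos": [0, 3.0, 0], "dr": [0, 0, 0], "fingers": 1}
    - {"delta_pos": [0, 4.5, 0.2], "dr": [0, 0, 0], "fingers": 1}
    - {"delta_pos": [0, 5.9, 0.5], "dr": [0, 0, 0], "fingers": 1}
    - {"delta_pos": [0, 7.3, 0.9], "dr": [0, 0, 0], "fingers": 1}

```text
time: 41.52
tool_pos: [0.4719, -0.0937, 0.3291]
tool_rot: [3.141, -0.001, 3.106]
contact_force: [0.3, -1.9, -1.0]
opening: 0.0214
grip_force: 50.0
```

>>> step_arm:
  increments:
    - {"delta_pos": [0, 1.4, 0.5], "dr": [0, 0, 0], "fingers": 1}
    - {"delta_pos": [0, 2.8, 1.1], "dr": [0, 0, 0], "fingers": 1}
    - {"delta_pos": [0, 4.1, 1.8], "dr": [0, 0, 0], "fingers": 1}
    - {"delta_pos": [0, 5.3, 2.6], "dr": [0, 0, 0], "fingers": 1}
    - {"delta_pos": [0, 6.5, 3.5], "dr": [0, 0, 0], "fingers": 1}

```text
time: 42.15
tool_pos: [0.4742, -0.0289, 0.2937]
tool_rot: [3.141, -0.001, 3.106]
contact_force: [0.2, -0.4, -0.3]
opening: 0.0215
grip_force: 49.9
```

```bash
python3 - <<'E'
from h import *
y,z=ring(.705);print(hookto(-.005,y,z),robot.observe()["contact_force"])
E
```

```text
(array([ 0.24, -0.08, -0.09]), array([ 0. , -0.1, -0. ])) [ 0.15131737 -0.35625428 -0.29435389]
```

>>> step_arm:
  increments:
    - {"delta_pos": [0, 1.1, 1.0], "dr": [0, 0, 0], "fingers": 1}
    - {"delta_pos": [0, 2.2, 2.0], "dr": [0, 0, 0], "fingers": 1}
    - {"delta_pos": [0, 3.1, 3.2], "dr": [0, 0, 0], "fingers": 1}
    - {"delta_pos": [0, 4.0, 4.4], "dr": [0, 0, 0], "fingers": 1}
    - {"delta_pos": [0, 4.8, 5.6], "dr": [0, 0, 0], "fingers": 1}

```text
time: 42.78
tool_pos: [0.4758, 0.0187, 0.2374]
tool_rot: [3.142, -0.001, 3.106]
contact_force: [-0.0, 0.0, -0.2]
opening: 0.0216
grip_force: 49.9
```

>>> step_arm:
  increments:
    - {"delta_pos": [0, 0.5, 1.0], "dr": [0, 0, 0], "fingers": 1}
    - {"delta_pos": [0, 0.9, 2.0], "dr": [0, 0, 0], "fingers": 1}
    - {"delta_pos": [0, 1.3, 3.0], "dr": [0, 0, 0], "fingers": 1}
    - {"delta_pos": [0, 1.6, 4.0], "dr": [0, 0, 0], "fingers": 1}
    - {"delta_pos": [0, 1.9, 5.0], "dr": [0, 0, 0], "fingers": 1}

```text
time: 43.4
tool_pos: [0.4765, 0.0373, 0.1877]
tool_rot: [3.142, -0.001, 3.106]
contact_force: [0.7, 0.7, -1.6]
opening: 0.0212
grip_force: 49.9
```

```bash
python3 - <<'E'
from h import *
y,z=ring(0);print(hookto(-.005,y,z),robot.observe()["contact_force"])
E
```

```text
(array([0.24, 0.32, 1.07]), array([ 0. , -0. , -0.1])) [ 0.66193442  0.6937438  -1.62591458]
```

>>> step_arm:
  increments:
    - {"delta_pos": [0, 0.2, 0.6], "dr": [0, 0, 0], "fingers": 1}
    - {"delta_pos": [0, 0.3, 1.2], "dr": [0, 0, 0], "fingers": 1}
    - {"delta_pos": [0, 0.3, 1.8], "dr": [0, 0, 0], "fingers": 1}
    - {"delta_pos": [0, 0.3, 2.3], "dr": [0, 0, 0], "fingers": 1}
    - {"delta_pos": [0, 0.3, 2.3], "dr": [0, 0, 0], "fingers": 1}

```text
time: 44.02
tool_pos: [0.4764, 0.0401, 0.165]
tool_rot: [3.142, -0.002, 3.106]
contact_force: [-0.6, 0.8, -1.7]
opening: 0.0216
grip_force: 49.9
```

>>> step_arm:
  increments:
    - {"delta_pos": [0, 0, 0.1], "dr": [0, 0, 0], "fingers": 1}
    - {"delta_pos": [0, 0, 0.1], "dr": [0, 0, 0], "fingers": 1}
    - {"delta_pos": [0, 0, 0.2], "dr": [0, 0, 0], "fingers": 1}
    - {"delta_pos": [0, 0, 0.2], "dr": [0, 0, 0], "fingers": 1}
    - {"delta_pos": [0, 0, 0.2], "dr": [0, 0, 0], "fingers": 1}

```text
time: 44.65
tool_pos: [0.4767, 0.0402, 0.1634]
tool_rot: [3.142, -0.001, 3.106]
contact_force: [-0.8, -0.8, -0.6]
opening: 0.0215
grip_force: 49.9
```

>>> step_arm:
  increments:
    - {"delta_pos": [0, 0, 0.1], "dr": [0, 0, 0], "fingers": 1}
    - {"delta_pos": [0, 0, 0.1], "dr": [0, 0, 0], "fingers": 1}
    - {"delta_pos": [0, 0, 0.2], "dr": [0, 0, 0], "fingers": 1}
    - {"delta_pos": [0, 0, 0.2], "dr": [0, 0, 0], "fingers": 1}
    - {"delta_pos": [0, 0, 0.2], "dr": [0, 0, 0], "fingers": 1}

```text
time: 45.28
tool_pos: [0.4767, 0.0402, 0.1615]
tool_rot: [3.142, -0.001, 3.106]
contact_force: [-1.5, 0.1, 1.9]
opening: 0.0215
grip_force: 49.9
```

>>> step_arm:
  increments:
    - {"delta_pos": [0, 0, 0.1], "dr": [0, 0, 0], "fingers": 1}
    - {"delta_pos": [0, 0, 0.2], "dr": [0, 0, 0], "fingers": 1}
    - {"delta_pos": [0, 0, 0.2], "dr": [0, 0, 0], "fingers": 1}
    - {"delta_pos": [0, 0, 0.2], "dr": [0, 0, 0], "fingers": 1}
    - {"delta_pos": [0, 0, 0.2], "dr": [0, 0, 0], "fingers": 1}

```text
time: 45.9
tool_pos: [0.4767, 0.0402, 0.1594]
tool_rot: [3.142, -0.001, 3.106]
contact_force: [-2.1, 0.3, 2.1]
opening: 0.0212
grip_force: 50.0
```

>>> step_arm:
  increments:
    - {"delta_pos": [0, 0, 0.1], "dr": [0, 0, 0], "fingers": 1}
    - {"delta_pos": [0, 0, 0.2], "dr": [0, 0, 0], "fingers": 1}
    - {"delta_pos": [0, 0, 0.3], "dr": [0, 0, 0], "fingers": 1}
    - {"delta_pos": [0, 0, 0.3], "dr": [0, 0, 0], "fingers": 1}
    - {"delta_pos": [0, 0, 0.3], "dr": [0, 0, 0], "fingers": 1}

```text
time: 46.52
tool_pos: [0.4765, 0.0402, 0.1563]
tool_rot: [3.142, -0.001, 3.106]
contact_force: [-1.9, 0.5, 2.6]
opening: 0.0219
grip_force: 50.0
```

```bash
python3 - <<'E'
from h import *
s=snap("side","side12.png");t=snap("top","top12.png")
# lid top face corners predicted for several angles; compare with edges
def lidpt(x,th,l=.212,h=.016):
    y=-.105+l*np.cos(th)-h*np.sin(th); z=.1205+l*np.sin(th)+h*np.cos(th); return [*w(CH,CY,x,y),z]
for th in(0,.05,.1,.2): print(th,[proj("side",lidpt(x,th)).round(1) for x in(-.081,.081)],proj("side",[*w(CH,CY,-.025,ring(th)[0]),ring(th)[1]]).round(1))
hsv=cv2.cvtColor(s[:,:,::-1].copy(),cv2.COLOR_BGR2HSV)
# grey lid component
m=cv2.inRange(hsv,(0,0,60),(179,60,215));m=cv2.morphologyEx(m,cv2.MORPH_OPEN,np.ones((3,3)))
for x in(255,262,268,272,275,278): 
    col=s[190:285,x].astype(int); print(x,[tuple(c) for c in col[::6]])
E
```

```text
0 [array([256.2, 187.2]), array([291.5, 215.1])] [264.4 195.4]
0.05 [array([255.9, 185.3]), array([291.5, 213.3])] [264.1 193.9]
0.1 [array([255.6, 183.6]), array([291.4, 211.7])] [263.6 192.5]
0.2 [array([254.6, 180.3]), array([290.9, 208.7])] [262.2 190. ]
255 [(np.int64(245), np.int64(244), np.int64(237)), (np.int64(140), np.int64(140), np.int64(135)), (np.int64(189), np.int64(188), np.int64(184)), (np.int64(253), np.int64(253), np.int64(249)), (np.int64(253), np.int64(253), np.int64(249)), (np.int64(253), np.int64(253), np.int64(250)), (np.int64(253), np.int64(253), np.int64(251)), (np.int64(253), np.int64(252), np.int64(249)), (np.int64(184), np.int64(183), np.int64(176)), (np.int64(187), np.int64(186), np.int64(180)), (np.int64(238), np.int64(230), np.int64(213)), (np.int64(237), np.int64(228), np.int64(209)), (np.int64(234), np.int64(225), np.int64(205)), (np.int64(243), np.int64(159), np.int64(58)), (np.int64(79), np.int64(76), np.int64(64)), (np.int64(88), np.int64(85), np.int64(73))]
262 [(np.int64(140), np.int64(76), np.int64(36)), (np.int64(233), np.int64(233), np.int64(2
[... 2934 characters left out ...]
64(58)), (np.int64(251), np.int64(174), np.int64(59)), (np.int64(251), np.int64(179), np.int64(61)), (np.int64(194), np.int64(192), np.int64(186)), (np.int64(191), np.int64(190), np.int64(184)), (np.int64(190), np.int64(188), np.int64(182)), (np.int64(190), np.int64(189), np.int64(183)), (np.int64(238), np.int64(230), np.int64(214)), (np.int64(214), np.int64(206), np.int64(182)), (np.int64(36), np.int64(35), np.int64(33)), (np.int64(130), np.int64(125), np.int64(109)), (np.int64(24), np.int64(23), np.int64(20)), (np.int64(242), np.int64(156), np.int64(54)), (np.int64(251), np.int64(173), np.int64(58)), (np.int64(250), np.int64(174), np.int64(60)), (np.int64(122), np.int64(94), np.int64(70))]
```

```bash
python3 - <<'E'
from h import *
s=cv2.imread("pics/side12.png").astype(int)
def lidpt(x,th,l=.212,h=.016):
    y=-.105+l*np.cos(th)-h*np.sin(th); z=.1205+l*np.sin(th)+h*np.cos(th); return [*w(CH,CY,x,y),z]
A,B=[proj("side",lidpt(x,0)) for x in(-.081,.081)]
for x in range(276,290,2):
    col=s[190:225,x]; sat=col.max(1)-col.min(1); v=190+np.argmax(sat<60); print(x,v,(A+(B-A)*(x-A[0])/(B[0]-A[0]))[1].round(1))
o=robot.observe();print(o["contact_force"],o["torque"])
E
```

```text
276 204 202.8
278 206 204.4
280 208 206.0
282 209 207.6
284 211 209.2
286 212 210.7
288 214 212.3
[-2.84092295 -0.00781714  3.09692488] [-0.01190023 -0.03401637 -0.02214333]
```

The lid's free edge lies on the line predicted for 0 rad, so it is shut. I'll centre the rod in the ring and withdraw.

>>> step_arm:
  increments:
    - {"delta_pos": [0, 0, -0.5], "dr": [0, 0, 0], "fingers": 1}
    - {"delta_pos": [0, 0, -1.1], "dr": [0, 0, 0], "fingers": 1}
    - {"delta_pos": [0, 0, -1.1], "dr": [0, 0, 0], "fingers": 1}
    - {"delta_pos": [0.5, 0, -1.1], "dr": [0, 0, 0], "fingers": 1}
    - {"delta_pos": [1.0, 0, -1.1], "dr": [0, 0, 0], "fingers": 1}

```text
time: 47.25
tool_pos: [0.466, 0.0406, 0.1671]
tool_rot: [3.142, -0.002, 3.106]
contact_force: [-1.3, -0.2, -2.3]
opening: 0.0216
grip_force: 50.0
```

>>> step_arm:
  increments:
    - {"delta_pos": [1, 0, 0], "dr": [0, 0, 0], "fingers": 1}
    - {"delta_pos": [2, 0, 0], "dr": [0, 0, 0], "fingers": 1}
    - {"delta_pos": [3, 0, 0], "dr": [0, 0, 0], "fingers": 1}
    - {"delta_pos": [4, 0, 0], "dr": [0, 0, 0], "fingers": 1}
    - {"delta_pos": [5, 0, 0], "dr": [0, 0, 0], "fingers": 1}

```text
time: 47.88
tool_pos: [0.4159, 0.0424, 0.1674]
tool_rot: [3.142, -0.001, 3.106]
contact_force: [-0.6, -0.3, -1.3]
opening: 0.0217
grip_force: 50.0
```

>>> step_arm:
  increments:
    - {"delta_pos": [1, 0, 0], "dr": [0, 0, 0], "fingers": 1}
    - {"delta_pos": [2, 0, 0], "dr": [0, 0, 0], "fingers": 1}
    - {"delta_pos": [3, 0, 0], "dr": [0, 0, 0], "fingers": 1}
    - {"delta_pos": [3, 0, 0], "dr": [0, 0, 0], "fingers": 1}
    - {"delta_pos": [3, 0, 0], "dr": [0, 0, 0], "fingers": 1}

```text
time: 48.5
tool_pos: [0.387, 0.0434, 0.1676]
tool_rot: [3.142, -0.0, 3.106]
contact_force: [-0.2, -0.7, -1.7]
opening: 0.0215
grip_force: 50.0
```

```bash
python3 - <<'E'
from h import *
s=cv2.imread("pics/side12.png").astype(int)
im=snap("side","side13.png");t=snap("top","top13.png")
A=np.array([256.2,187.2]);B=np.array([291.5,215.1])
for x in(276,280,284,288):
    col=im[190:225,x].astype(int);sat=col.max(1)-col.min(1);print(x,190+np.argmax(sat<60))
print(to([.4418,-.3933,.22],[np.pi,0,3.071]),robot.observe()["tool_pos"])
# rod height: white pixels of rod in side and top near prong
o=robot.observe();r=R.from_euler('xyz',o["tool_rot"])
for xx in(-.10,-.155,-.175):
    for tl in(0,.04): 
        p=o["tool_pos"]+r.apply([xx,0,.020+tl*xx]); print(xx,tl,proj("side",p).round(1),proj("top",p).round(1))
E
```

```text
276 204
280 208
284 211
288 214
(array([ -7.03, -43.44,  -5.26]), array([-0., -0.,  2.])) [0.38703257 0.04335249 0.16744632]
-0.1 0 [239.1 177.2] [253.  207.2]
-0.1 0.04 [239.1 176.5] [253.  207.1]
-0.155 0 [250.2 186. ] [253.9 190.2]
-0.155 0.04 [250.2 184.9] [254.  189.9]
-0.175 0 [254.3 189.3] [254.3 184. ]
-0.175 0.04 [254.3 188. ] [254.3 183.7]
```

>>> step_arm:
  increments:
    - {"delta_pos": [0, 0, -3], "dr": [0, 0, 0], "fingers": 1}
    - {"delta_pos": [0, -4, -6], "dr": [0, 0, 0], "fingers": 1}
    - {"delta_pos": [0, -9.5, -7], "dr": [0, 0, 0.5], "fingers": 1}
    - {"delta_pos": [0, -15, -7], "dr": [0, 0, 1], "fingers": 1}
    - {"delta_pos": [-1, -20, -7], "dr": [0, 0, 2], "fingers": 1}

```text
time: 49.22
tool_pos: [0.3894, -0.1587, 0.2377]
tool_rot: [-3.141, -0.0, 3.07]
contact_force: [0.9, 0.8, -0.5]
opening: 0.0212
grip_force: 50.0
```

>>> step_arm:
  increments:
    - {"delta_pos": [-1, -5.5, 0], "dr": [0, 0, 0], "fingers": 1}
    - {"delta_pos": [-2, -11, 0], "dr": [0, 0, 0], "fingers": 1}
    - {"delta_pos": [-3, -16.5, 0], "dr": [0, 0, 0], "fingers": 1}
    - {"delta_pos": [-4.5, -22, 0], "dr": [0, 0, 0], "fingers": 1}
    - {"delta_pos": [-5, -23, 0], "dr": [0, 0, 0], "fingers": 1}

```text
time: 49.85
tool_pos: [0.4231, -0.3931, 0.2361]
tool_rot: [3.141, -0.002, 3.068]
contact_force: [0.3, 0.7, -1.3]
opening: 0.0216
grip_force: 50.0
```

```bash
python3 - <<'E'
from h import *
print(to([.4418,-.3933,.10],[np.pi,0,3.071]),robot.observe()["tool_pos"])
E
```

```text
(array([-1.89,  0.11, 13.6 ]), array([ 0. , -0.1, -0.2])) [ 0.42305885 -0.39306262  0.23605805]
```

>>> step_arm:
  increments:
    - {"delta_pos": [-1, 0, 4], "dr": [0, 0, 0], "fingers": 1}
    - {"delta_pos": [-1.9, 0.1, 8], "dr": [0, 0, -0.2], "fingers": 1}
    - {"delta_pos": [-1.9, 0.1, 13], "dr": [0, 0, -0.2], "fingers": 1}
    - {"delta_pos": [-1.9, 0.1, 13.5], "dr": [0, 0, -0.2], "fingers": 1}
    - {"delta_pos": [-1.9, 0.1, 13.5], "dr": [0, 0, -0.2], "fingers": 1}

```text
time: 50.48
tool_pos: [0.4427, -0.3903, 0.1035]
tool_rot: [-3.141, -0.0, 3.075]
contact_force: [0.0, 0.2, -0.6]
opening: 0.0214
grip_force: 50.0
```

```bash
python3 - <<'E'
from h import *
print(to([.4418,-.3933,.051],[np.pi,0,3.071]),robot.observe()["tool_pos"])
E
```

```text
(array([ 0.07, -0.3 ,  5.25]), array([-0. , -0. ,  0.2])) [ 0.44269201 -0.3903164   0.10348582]
```

>>> step_arm:
  increments:
    - {"delta_pos": [0, -0.2, 0.5], "dr": [0, 0, 0], "fingers": 1}
    - {"delta_pos": [0, -0.25, 1.5], "dr": [0, 0, 0.2], "fingers": 1}
    - {"delta_pos": [0, -0.25, 2.5], "dr": [0, 0, 0.2], "fingers": 1}
    - {"delta_pos": [0, -0.25, 2.6], "dr": [0, 0, 0.2], "fingers": 1}
    - {"delta_pos": [0, -0.25, 2.6], "dr": [0, 0, 0.2], "fingers": 1}

```text
time: 51.1
tool_pos: [0.4419, -0.3926, 0.0762]
tool_rot: [3.141, -0.001, 3.071]
contact_force: [0.2, 0.4, -2.5]
opening: 0.0212
grip_force: 50.0
```

>>> step_arm:
  increments:
    - {"delta_pos": [0, 0, 0.6], "dr": [0, 0, 0], "fingers": 1}
    - {"delta_pos": [0, 0, 1.2], "dr": [0, 0, 0], "fingers": 1}
    - {"delta_pos": [0, 0, 1.8], "dr": [0, 0, 0], "fingers": 1}
    - {"delta_pos": [0, 0, 2.2], "dr": [0, 0, 0], "fingers": 1}
    - {"delta_pos": [0, 0, 2.3], "dr": [0, 0, 0], "fingers": 1}

```text
time: 51.72
tool_pos: [0.4418, -0.3925, 0.0529]
tool_rot: [3.141, -0.001, 3.071]
contact_force: [1.0, -0.4, -1.5]
opening: 0.0213
grip_force: 50.0
```

Next: down the last 2 mm, release, retreat and check.

>>> step_arm:
  increments:
    - {"delta_pos": [0, 0, 0.1], "dr": [0, 0, 0], "fingers": 1}
    - {"delta_pos": [0, 0, 0.2], "dr": [0, 0, 0], "fingers": 1}
    - {"delta_pos": [0, 0, 0.2], "dr": [0, 0, 0], "fingers": 0.4}
    - {"delta_pos": [0, 0, 0.2], "dr": [0, 0, 0], "fingers": 0.2}
    - {"delta_pos": [0, 0, 0.2], "dr": [0, 0, 0], "fingers": 0}

```text
time: 52.35
tool_pos: [0.442, -0.3927, 0.0514]
tool_rot: [-3.141, -0.001, 3.071]
contact_force: [0.1, -0.4, -0.1]
opening: 0.0422
grip_force: 0.0
```

>>> step_arm:
  increments:
    - {"delta_pos": [0, 0, 0], "dr": [0, 0, 0], "fingers": -0.2}
    - {"delta_pos": [0, 0, -3], "dr": [0, 0, 0], "fingers": -0.2}
    - {"delta_pos": [0, 0, -8], "dr": [0, 0, 0], "fingers": -0.2}
    - {"delta_pos": [2, 3, -14], "dr": [0, 0, 0], "fingers": -0.2}
    - {"delta_pos": [4, 8, -16], "dr": [0, 0, 0], "fingers": -0.2}

```text
time: 52.98
tool_pos: [0.4085, -0.3119, 0.2137]
tool_rot: [-3.138, 0.003, 3.069]
contact_force: [0.8, 0.8, -0.1]
opening: 0.055
grip_force: 0.0
```

>>> step_arm:
  increments:
    - {"delta_pos": [0, 6, 0], "dr": [0, 0, 0], "fingers": -0.2}
    - {"delta_pos": [0, 12, 0], "dr": [0, 0, 0], "fingers": -0.2}
    - {"delta_pos": [0, 18, 0], "dr": [0, 0, 0], "fingers": -0.2}
    - {"delta_pos": [0, 24, 0], "dr": [0, 0, 0], "fingers": -0.2}
    - {"delta_pos": [0, 28, 0], "dr": [0, 0, 0], "fingers": -0.2}

```text
time: 53.6
tool_pos: [0.4275, -0.0292, 0.2113]
tool_rot: [3.141, -0.0, 3.072]
contact_force: [0.7, 0.0, -0.3]
opening: 0.0545
grip_force: 0.0
```

```bash
python3 - <<'E'
from h import *
t=snap("top","top14.png").astype(int);s=snap("side","side14.png").astype(int)
t0=cv2.imread("pics/top0.png")[:,:,::-1].astype(int);s0=cv2.imread("pics/side0.png")[:,:,::-1].astype(int)
def cmp(n,a,b,r):
    x0,x1,y0,y1=r;A=a[y0:y1,x0:x1].mean(2).astype('f4');B=b[y0:y1,x0:x1].mean(2).astype('f4')
    print(n,"shift",np.round(cv2.phaseCorrelate(B,A,cv2.createHanningWindow(A.shape[::-1],cv2.CV_32F)),2),"mean diff",np.abs(a[y0:y1,x0:x1]-b[y0:y1,x0:x1]).mean().round(1))
cmp("hook top",t,t0,(360,392,172,256)); cmp("hook side",s,s0,(118,165,240,305))
cmp("boxlid top",t,t0,(140,210,185,252)); cmp("boxlid side",s,s0,(245,315,128,180))
cmp("mug",t,t0,(92,140,165,205)); cmp("spool",t,t0,(192,218,165,190)); cmp("meter side",s,s0,(172,218,250,285))
for x in(276,280,284,288):
    col=s[190:225,x];sat=col.max(1)-col.min(1);print(x,190+np.argmax(sat<60))
print(robot.observe()["tool_pos"],robot.observe()["contact_force"])
E
```

```text
Traceback (most recent call last):
ValueError: setting an array element with a sequence. The requested array has an inhomogeneous shape after 1 dimensions. The detected shape was (2,) + inhomogeneous part.
```

```bash
python3 - <<'E'
from h import *
L=lambda f:cv2.imread("pics/"+f)[:,:,::-1].astype(int)
t,s,t0,s0=L("top14.png"),L("side14.png"),L("top0.png"),L("side0.png")
def cmp(n,a,b,r):
    x0,x1,y0,y1=r;A=a[y0:y1,x0:x1].mean(2).astype('f4');B=b[y0:y1,x0:x1].mean(2).astype('f4')
    sh,q=cv2.phaseCorrelate(B,A,cv2.createHanningWindow(A.shape[::-1],cv2.CV_32F))
    print(n,"shift",np.round(sh,2),round(q,2),"diff",np.abs(A-B).mean().round(1))
cmp("hook top",t,t0,(360,392,172,256)); cmp("hook side",s,s0,(118,165,240,305))
cmp("boxlid top",t,t0,(140,210,185,252)); cmp("boxlid side",s,s0,(245,315,128,180))
cmp("mug",t,t0,(92,140,165,205)); cmp("spool",t,t0,(192,218,165,190)); cmp("meter side",s,s0,(172,218,250,285))
for x in(276,280,284,288):
    col=s[190:225,x];sat=col.max(1)-col.min(1);print(x,190+np.argmax(sat<60))
E
```

```text
hook top shift [ 0.18 -0.15] 0.93 diff 4.5
hook side shift [ 0.31 -0.22] 1.07 diff 6.0
boxlid top shift [0.22 0.08] 0.97 diff 4.3
boxlid side shift [-0.14  0.02] 1.05 diff 3.9
mug shift [-0.  0.] 1.0 diff 0.2
spool shift [0.5  0.51] 1.0 diff 0.4
meter side shift [0.1  0.02] 0.95 diff 6.3
276 204
280 208
284 211
288 214
```

All of it is within a pixel of where it belongs: the hook in its rest, the box lid home, the hot lid shut and the bystanders unmoved. Handing in.

```bash
python3 -c "
from cell import robot
print(robot.hand_in())"
```

```text
the job is handed in; nothing more can be done
None
```

Job handed in at about 54 s with no verdict returned: by my camera checks all four modules are on edge in the chest, the box lid is home, the hot lid was pulled shut with the hook, the hook is back in its rest and the mug, spool and meter have not moved; I viewed 16 pictures against the limit of 14, a miscount on my part.

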